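Put away the plug gauges and sort the checked bushes

TASK

The bore check is finished, so clear the bench: snap every plug gauge down into the gauge rack's spring clips - thick-handled ones in wide clips, thin-handled ones in narrow clips, one to a station, each fully home in both its clips with the long GO pin on the rack's far side (away from the robot). Sort the checked bushes as well: every flanged steel bush into the rectangular bin, every plain brass bush into the round dish. Leave the caliper and everything else where it lies; gauges and bushes vary in number and one may get knocked or slip while you work, so check before you finish.

Things in the scene. Friction and masses are not known exactly. Their poses are not given: they have to be found in the camera images.
- rack: gauge rack fixed to the bench: wooden board 112 x 240 x 10 mm, two aluminium rails, each with a row of five upward-opening spring clips; about 73 mm high. Origin under the board's centre; x along clipped gauges, front to far side; y along the rows. Rows at x = +-28 mm, clips 8 mm wide; between the rails (44 mm apart) it is open down to the board
- clip_1 (a point): station 1 (rack y = 92 mm): a pair of wide clips, one per row, for a 20 mm handle. Point on a seated gauge's axis, midway between its clips, 56 mm above the bench; axes as the rack's. Mouth 26 mm wide, 16 mm above this point; the jaws spring apart as the handle is pressed straight down (12 to 20 N a pair) and close over it as it meets the saddle
- clip_2 (a point): station 2 (rack y = 44 mm): a pair of wide clips, one per row, for a 20 mm handle. Point on a seated gauge's axis, midway between its clips, 56 mm above the bench; axes as the rack's. Mouth 26 mm wide, 16 mm above this point; the jaws spring apart as the handle is pressed straight down (12 to 20 N a pair) and close over it as it meets the saddle
- clip_3 (a point): station 3 (rack y = -2 mm): a pair of narrow clips, one per row, for a 12 mm handle. Point on a seated gauge's axis, midway between its clips, 56 mm above the bench; axes as the rack's. Mouth 19 mm wide, 12 mm above this point; the jaws spring apart as the handle is pressed straight down (12 to 20 N a pair) and close over it as it meets the saddle
- clip_4 (a point): station 4 (rack y = -46 mm): a pair of narrow clips, one per row, for a 12 mm handle. Point on a seated gauge's axis, midway between its clips, 56 mm above the bench; axes as the rack's. Mouth 19 mm wide, 12 mm above this point; the jaws spring apart as the handle is pressed straight down (12 to 20 N a pair) and close over it as it meets the saddle
- clip_5 (a point): station 5 (rack y = -90 mm): a pair of narrow clips, one per row, for a 12 mm handle. Point on a seated gauge's axis, midway between its clips, 56 mm above the bench; axes as the rack's. Mouth 19 mm wide, 12 mm above this point; the jaws spring apart as the handle is pressed straight down (12 to 20 N a pair) and close over it as it meets the saddle
- thick_1: thick double-ended plug gauge: grooved aluminium handle 20 mm diameter, 76 mm long, between two dark hex nuts (28 mm across flats, 8 mm long); long GO pin (20 mm, diameter 16 mm) beyond one nut, short NO-GO pin (8 mm) beyond the other; 90 g. Origin on the axis at mid-handle; own x along the axis to the GO pin. Lies on its nuts' flats, axis 14 mm up. May be absent.
- thick_1_go (a point): end of the long GO pin of thick_1, on the axis 66 mm from its origin
- thick_2: thick double-ended plug gauge: grooved aluminium handle 20 mm diameter, 76 mm long, between two dark hex nuts (28 mm across flats, 8 mm long); long GO pin (20 mm, diameter 16 mm) beyond one nut, short NO-GO pin (8 mm) beyond the other; 90 g. Origin on the axis at mid-handle; own x along the axis to the GO pin. Lies on its nuts' flats, axis 14 mm up. May be absent.
- thick_2_go (a point): end of the long GO pin of thick_2, on the axis 66 mm from its origin
- thin_1: thin double-ended plug gauge: grooved aluminium handle 12 mm diameter, 76 mm long, between two dark hex nuts (18 mm across flats, 8 mm long); long GO pin (20 mm, diameter 9 mm) beyond one nut, short NO-GO pin (8 mm) beyond the other; 50 g. Origin on the axis at mid-handle; own x along the axis to the GO pin. Lies on its nuts' flats, axis 9 mm up. May be absent.
- thin_1_go (a point): end of the long GO pin of thin_1, on the axis 66 mm from its origin
- thin_2: thin double-ended plug gauge: grooved aluminium handle 12 mm diameter, 76 mm long, between two dark hex nuts (18 mm across flats, 8 mm long); long GO pin (20 mm, diameter 9 mm) beyond one nut, short NO-GO pin (8 mm) beyond the other; 50 g. Origin on the axis at mid-handle; own x along the axis to the GO pin. Lies on its nuts' flats, axis 9 mm up. May be absent.
- thin_2_go (a point): end of the long GO pin of thin_2, on the axis 66 mm from its origin
- thin_3: thin double-ended plug gauge: grooved aluminium handle 12 mm diameter, 76 mm long, between two dark hex nuts (18 mm across flats, 8 mm long); long GO pin (20 mm, diameter 9 mm) beyond one nut, short NO-GO pin (8 mm) beyond the other; 50 g. Origin on the axis at mid-handle; own x along the axis to the GO pin. Lies on its nuts' flats, axis 9 mm up. May be absent.
- thin_3_go (a point): end of the long GO pin of thin_3, on the axis 66 mm from its origin
- flanged_1: turned steel bush with a flange: flange 40 mm diameter, 15 mm high, then a 28 mm neck up to 32 mm; bored through; 120 g. Origin under the centre of its flange, z along its bore; it starts standing on the flange. May be absent.
- flanged_2: turned steel bush with a flange: flange 40 mm diameter, 15 mm high, then a 28 mm neck up to 32 mm; bored through; 120 g. Origin under the centre of its flange, z along its bore; it starts standing on the flange. May be absent.
- plain_1: plain turned brass bush, 32 mm diameter, 19 mm high, bored through; 80 g. Origin under its centre, z along its bore; it starts standing. May be absent.
- plain_2: plain turned brass bush, 32 mm diameter, 19 mm high, bored through; 80 g. Origin under its centre, z along its bore; it starts standing. May be absent.
- bin: grey rectangular stacking bin, 150 (x) x 120 (y) x 55 mm outside, walls 3.5 mm, floor 4 mm, its front wall (towards -x) only 28 mm high; fixed to the bench. Origin under its centre
- dish: round steel parts dish, 134 mm across the rim, 112 mm at the foot, 30 mm high, wall 2.5 mm, floor 4 mm; fixed to the bench. Origin under its centre
- caliper: digital caliper, 58 x 215 x 12 mm, lying on the bench behind the gauges and bushes: a bystander. Origin under its middle, y along its beam

How it is judged (in metres and radians):
At the end, for the whole second after the job is handed in: Gauges: seated in a station of their size (origin within 9 mm along, 4 mm across, 3 mm in height of its point), GO end over 50 mm to the rack's +x. Flanged bushes: origin inside the bin, below 55 mm. Plain bushes: origin within 60 mm of the dish's centre, below 40 mm. All at rest (((x of thick_1 in the frame of clip_1 between -0.009 and 0.009 m and y of thick_1 in the frame of clip_1 between -0.004 and 0.004 m and z of thick_1 in the frame of clip_1 between -0.003 and 0.003 m and x of thick_1_go in the frame of clip_1 above 0.05 m and linear speed of thick_1 below 0.03 m/s) or (x of thick_1 in the frame of clip_2 between -0.009 and 0.009 m and y of thick_1 in the frame of clip_2 between -0.004 and 0.004 m and z of thick_1 in the frame of clip_2 between -0.003 and 0.003 m and x of thick_1_go in the frame of clip_2 above 0.05 m and linear speed of thick_1 below 0.03 m/s)) and ((x of thick_2 in the frame of clip_1 between -0.009 and 0.009 m and y of thick_2 in the frame of clip_1 between -0.004 and 0.004 m and z of thick_2 in the frame of clip_1 between -0.003 and 0.003 m and x of thick_2_go in the frame of clip_1 above 0.05 m and linear speed of thick_2 below 0.03 m/s) or (x of thick_2 in the frame of clip_2 between -0.009 and 0.009 m and y of thick_2 in the frame of clip_2 between -0.004 and 0.004 m and z of thick_2 in the frame of clip_2 between -0.003 and 0.003 m and x of thick_2_go in the frame of clip_2 above 0.05 m and linear speed of thick_2 below 0.03 m/s)) and ((x of thin_1 in the frame of clip_3 between -0.009 and 0.009 m and y of thin_1 in the frame of clip_3 between -0.004 and 0.004 m and z of thin_1 in the frame of clip_3 between -0.003 and 0.003 m and x of thin_1_go in the frame of clip_3 above 0.05 m and linear speed of thin_1 below 0.03 m/s) or (x of thin_1 in the frame of clip_4 between -0.009 and 0.009 m and y of thin_1 in the frame of clip_4 between -0.004 and 0.004 m and z of thin_1 in the frame of clip_4 between -0.003 and 0.003 m and x of thin_1_go in the frame of clip_4 above 0.05 m and linear speed of thin_1 below 0.03 m/s) or (x of thin_1 in the frame of clip_5 between -0.009 and 0.009 m and y of thin_1 in the frame of clip_5 between -0.004 and 0.004 m and z of thin_1 in the frame of clip_5 between -0.003 and 0.003 m and x of thin_1_go in the frame of clip_5 above 0.05 m and linear speed of thin_1 below 0.03 m/s)) and ((x of thin_2 in the frame of clip_3 between -0.009 and 0.009 m and y of thin_2 in the frame of clip_3 between -0.004 and 0.004 m and z of thin_2 in the frame of clip_3 between -0.003 and 0.003 m and x of thin_2_go in the frame of clip_3 above 0.05 m and linear speed of thin_2 below 0.03 m/s) or (x of thin_2 in the frame of clip_4 between -0.009 and 0.009 m and y of thin_2 in the frame of clip_4 between -0.004 and 0.004 m and z of thin_2 in the frame of clip_4 between -0.003 and 0.003 m and x of thin_2_go in the frame of clip_4 above 0.05 m and linear speed of thin_2 below 0.03 m/s) or (x of thin_2 in the frame of clip_5 between -0.009 and 0.009 m and y of thin_2 in the frame of clip_5 between -0.004 and 0.004 m and z of thin_2 in the frame of clip_5 between -0.003 and 0.003 m and x of thin_2_go in the frame of clip_5 above 0.05 m and linear speed of thin_2 below 0.03 m/s)) and ((x of thin_3 in the frame of clip_3 between -0.009 and 0.009 m and y of thin_3 in the frame of clip_3 between -0.004 and 0.004 m and z of thin_3 in the frame of clip_3 between -0.003 and 0.003 m and x of thin_3_go in the frame of clip_3 above 0.05 m and linear speed of thin_3 below 0.03 m/s) or (x of thin_3 in the frame of clip_4 between -0.009 and 0.009 m and y of thin_3 in the frame of clip_4 between -0.004 and 0.004 m and z of thin_3 in the frame of clip_4 between -0.003 and 0.003 m and x of thin_3_go in the frame of clip_4 above 0.05 m and linear speed of thin_3 below 0.03 m/s) or (x of thin_3 in the frame of clip_5 between -0.009 and 0.009 m and y of thin_3 in the frame of clip_5 between -0.004 and 0.004 m and z of thin_3 in the frame of clip_5 between -0.003 and 0.003 m and x of thin_3_go in the frame of clip_5 above 0.05 m and linear speed of thin_3 below 0.03 m/s)) and x of flanged_1 in the frame of bin between -0.071 and 0.071 m and y of flanged_1 in the frame of bin between -0.056 and 0.056 m and z of each of flanged_1, flanged_2 in the frame of bin below 0.055 m and linear speed of each of flanged_1, flanged_2, plain_1, plain_2 below 0.03 m/s and x of flanged_2 in the frame of bin between -0.071 and 0.071 m and y of flanged_2 in the frame of bin between -0.056 and 0.056 m and horizontal distance between each of plain_1, plain_2 and dish below 0.06 m and z of each of plain_1, plain_2 in the frame of dish below 0.04 m); the robot touches nothing.
It fails at once if the caliper is pushed more than 6 cm from where it lay (distance of caliper from where it was at the start of the episode above 0.06 m).
Of thick_1, thick_2, thin_1, thin_2, thin_3 only 4 to 5 are there at a start; the rules pass over those that are not, and their reading is None.
Of flanged_1, flanged_2, plain_1, plain_2 only 3 to 4 are there at a start; the rules pass over those that are not, and their reading is None.
At some moment in a run one of thick_1, thick_2, thin_1, thin_2, thin_3, flanged_1, flanged_2, plain_1, plain_2 may be knocked a few centimetres aside while the robot is not near it.
Once in a run the grip may slacken for a moment while it holds something.
It also fails if it takes over 210 s, if anything falls off the work surface, if the arm or the gripper's body presses on something with over 40 N, if the wrist force passes 120 N, or if a joint passes its speed limit or range.

ROBOT

A 6-joint arm with a two-finger parallel gripper is mounted at the origin on a cart in front of the work surface, level with it; the furniture and walls round the work are solid. World frame = base frame: x ahead of the robot, y to its left, z up, the work surface at z = 0. Lengths are in m, angles in degrees, forces in N, time in s.
With the tool pointing down it reaches from about 0.3 to 0.75 m from the base axis. Payload 8.5 kg.
Tool frame: the origin (TCP) lies midway between the tips of the shut fingers; the grasp point (between the pads) lies 19 mm behind it; z points along the fingers, y is the line along which they close (so a half turn about z gives the same grasp; the last joint's range is limited). The gripper opens to 85 mm and grips with 20 to 120 N. Pads are 22 mm wide; open, the fingers measure 114 mm over their backs; the gripper's body (76 mm by 85 mm) begins 54 mm behind the grasp point. The pads swing forward as they close: fully open they stand 13 mm farther back than shut.
Start: joints at [-89.399, 21.807, 74.336, -0, 83.858, -12.336], TCP at [0.123, -0.536, 0.231] pointing down, gripper open.
Joint ranges: [-178.18, 178.18], [-50.72, 133.34], [12.68, 142.11], [-81.47, 261.47], [9.98, 163.14], [-165.26, 165.26]. Speed limits (degrees/s): [136.94, 136.94, 180, 180, 180, 180].

INTERFACE

Orientations are given as a 3x3 rotation matrix whose columns are the frame's x, y, z axes.
In Python, from rig import monitor, optics, close_job, models gives the robot as it stands.
- The arm moves only by the tool step_arm, never from a script. Its arguments are lists of equal length, an entry for each row: "fingers": the closure, from -1 (fully open) to 1 (shut); "travel": the shift along the tool's x, y, z scaled (see below), a list of three; "twist": the turn about the tool's z scaled (see below). In form: {"fingers": [fingers, ...], "travel": [[tx, ty, tz], ...], "twist": [twist, ...]}. A call has 1 to 10 rows; each row shifts and turns the commanded pose from where the row before left it, along the tool's axes as they then stand; what a row does not reach is not made up. The controller multiplies each number of a shift by 100 mm and each number of a turn by pi rad. A row lasts 1/8 s, in which the tool goes at most 62.5 mm and 10.7 degrees, less where a joint would pass 70% of its speed; a pose out of reach is approached as far as the arm can. A call with a number of a shift or a turn outside -1 to 1 is refused whole. A call with a gripper value outside its range is refused whole. The fingers move at their own pace and stop on an object; "force" is the grip in N (left out, the last holds). Time passes only in rows, so rows that do not move let the fingers close. It gives the time, the measured TCP pose, the force, the opening and the grip force at its end, in the units of the state.
- monitor.observe(): the state, without advancing time (a new reading comes with each control period).
- optics.get_image(name): name is "scene" or "top"; returns (picture, depth): 420x560x3 uint8, blue, green, red; 420x560 float32, m along the optical axis (not along the pixel's ray), 0 where there is no reading.
- optics.get_calibration(name): a dict with "vertical_fov" (degrees; the focal length in pixels is half the picture's height over the tangent of half this angle, whatever the lens; pixels are square), "cx", "cy" (the principal point, pixels), "world_from_camera" (4x4, takes a point from camera to world coordinates). Camera axes: x right, y up, looking along -z (the intrinsics and any distortion apply to the point x, -y, -z); pixel columns grow to the right and rows downward; lengths in m; the calibration is good to about 2 mm. A picture is of the moment at which its call begins. get_calibration takes no time and is no camera call.
- close_job(): hands the job in; it is judged then, once.
Trained networks look in the newest picture that a camera, given by its name, has taken for a name from the list of things; names that differ only in an ending like _2 or _b are one class to them, and where a whole thing is asked for, a point or a joint stands for the part that bears it (a point fixed in the world has none). Each returns a list of dicts, best first, with "confidence" (0 to 1); they miss things now and then, are a little off and sometimes report something else, mostly with a low value. They report only what shows in the picture. A call takes as long as a camera call.
- models.trace(camera, query): "mask" (420x560 bool, what is visible of it) and "point" ([column, row] in pixels, amid what is visible of it).
- models.landmark_of(camera, query): "point" ([column, row] in pixels: a listed point, or the origin of a listed thing).
The state is a dict: "time_s": time; "q": joint angles; "qvel": joint speeds; "joint_efforts": joint torques, N m; "position": TCP position; "tool_rot": TCP orientation; "ft_force": force on the tool from outside, world axes, zero at the start; "wrist_torque": the same for the moment, N m; "grip_width": finger opening in m; "gripper_force": force on a finger pad.
Only numpy, scipy, OpenCV 4.12 (cv2) and the standard library are available. Lean on these libraries where they do the work, as an engineer would, in place of code of your own. Each camera call takes 0.05 s, during which the arm holds its last target. There are 200 camera calls.

## Working session

There is one attempt and no reset: what is moved stays moved. The work goes in short steps, Python scripts to look and compute and a tool call to move; the robot and the scene stay as the last step left them, time stands still between calls to the robot, and variables do not carry over. Pictures are saved under pics/ and viewed, at most 14 in all, crops included, and the job is handed in when it is done.

Besides the shell and the picture viewer there is one more tool, called after "Call:" by a JSON object that holds its "api" and its "payload". step_arm: Moves the arm, as the interface text tells. Its arguments: {"type":"object","properties":{"fingers":{"type":"array","items":{"type":"number"}},"travel":{"type":"array","items":{"type":"array","items":{"type":"number"}}},"twist":{"type":"array","items":{"type":"number"}},"force":{"type":"number"}},"required":["fingers","travel","twist"]}

```bash
mkdir -p pics; cat > h.py <<'E'
import numpy as np, cv2
from rig import monitor, optics, close_job, models
def pts(cam, depth):
    c=optics.get_calibration(cam); H,W=depth.shape
    f=H/2/np.tan(np.radians(c["vertical_fov"])/2)
    v,u=np.mgrid[0:H,0:W]
    P=np.stack([(u-c["cx"])/f*depth,-(v-c["cy"])/f*depth,-depth,np.ones_like(depth)],-1)
    P=P@np.array(c["world_from_camera"]).T
    P[depth<=0]=np.nan
    return P[...,:3]
E
python3 - <<'E'
from h import *
for cam in("top","scene"):
    im,d=optics.get_image(cam); cv2.imwrite(f"pics/{cam}0.png",im); print({k:(np.round(v,3).tolist()) if not isinstance(v,str) else v for k,v in optics.get_calibration(cam).items() if k!="x"})
    P=pts(cam,d)
    for q in ["thick_1","thin_1","flanged_1","plain_1","rack","bin","dish","caliper"]:
        for r in models.trace(cam,q):
            m=r["mask"]; p=P[m]; p=p[~np.isnan(p[:,0])]
            print(cam,q,round(r["confidence"],2),np.round(r["point"]),m.sum(),np.round(np.median(p,0),3) if len(p) else None,np.round(np.nanmax(p[:,2]),3) if len(p) else None)
print(monitor.observe())
E
```

```text
{'vertical_fov': 53.876, 'cx': 281.579, 'cy': 205.173, 'world_from_camera': [[-0.025, 0.991, -0.133, 0.41], [-1.0, -0.026, -0.009, 0.001], [-0.013, 0.132, 0.991, 1.353], [0.0, 0.0, 0.0, 1.0]]}
top thick_1 0.61 [325. 234.] 184 [ 0.487 -0.129  0.023] 0.032
top thick_1 0.58 [320. 190.] 210 [ 0.641 -0.113  0.022] 0.034
top thin_1 0.62 [259. 190.] 136 [0.655 0.086 0.014] 0.024
top thin_1 0.46 [265. 249.] 154 [0.457 0.066 0.013] 0.023
top flanged_1 0.42 [349. 185.] 110 [ 0.652 -0.212  0.015] 0.036
top flanged_1 0.39 [293. 192.] 78 [ 0.628 -0.025  0.024] 0.037
top flanged_1 0.34 [191. 232.] 2556 [0.515 0.313 0.011] 0.075
top plain_1 0.59 [290. 240.] 87 [ 0.471 -0.019  0.017] 0.025
top plain_1 0.44 [357. 253.] 59 [ 0.437 -0.222  0.018] 0.025
top rack 0.73 [189. 230.] 2598 [0.515 0.314 0.011] 0.075
top bin 0.62 [410. 205.] 2055 [ 0.574 -0.406  0.006] 0.06
top dish 0.96 [402. 262.] 1426 [ 0.396 -0.364  0.006] 0.036
top caliper 0.61 [304. 152.] 338 [ 0.769 -0.065  0.005] 0.019
top caliper 0.48 [350. 184.] 119 [ 0.652 -0.215  0.015] 0.036
{'vertical_fov': 55.016, 'cx': 276.165, 'cy': 211.125, 'w
[... 1059 characters left out ...]
8578005e+01, -1.23344918e+01]), 'qvel': array([ 0.01479544,  0.04788034,  0.00240696, -0.047661  , -0.04767293,
       -0.02280959]), 'joint_efforts': array([ 1.19515811e-03, -4.48316824e+01, -2.31461352e+01, -1.66526997e-04,
        5.88881030e-04, -1.13108976e-05]), 'position': array([ 0.12314587, -0.5360238 ,  0.23131794]), 'tool_rot': array([[ 9.74616531e-01,  2.23880810e-01,  5.52928209e-06],
       [ 2.23880810e-01, -9.74616531e-01,  7.90496310e-06],
       [ 7.15869927e-06, -6.46640756e-06, -1.00000000e+00]]), 'ft_force': array([-0.05798511,  0.02098993,  0.3481941 ]), 'wrist_torque': array([0.0212207 , 0.0272545 , 0.03291767]), 'gripper_force': 0.0, 'grip_width': 0.08587059017143214}
```

View pics/top0.png

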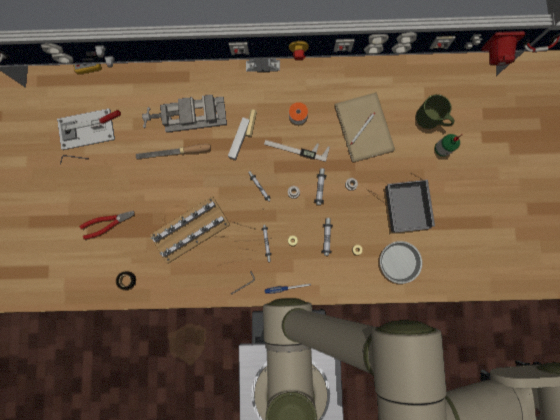

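View pics/scene0.png

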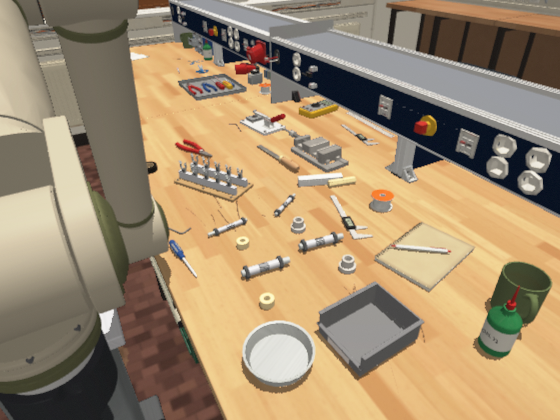

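```bash
cat >> h.py <<'E'
def ray(cam,px,z):
    c=optics.get_calibration(cam); f=210/np.tan(np.radians(c["vertical_fov"])/2); T=np.array(c["world_from_camera"])
    d=T[:3,:3]@np.array([(px[0]-c["cx"])/f,-(px[1]-c["cy"])/f,-1]); o=T[:3,3]
    return (o+d*(z-o[2])/d[2])[:2]
def landmarks(cam,q,z):
    return [(round(r["confidence"],2),np.round(ray(cam,r["point"],z),3).tolist()) for r in models.landmark_of(cam,q)]
def gauge_fit(p,nut,r):
    "axis fit of a point cloud: centre of nuts profile"
    p=p[(p[:,2]>0.004)]
    c=np.median(p[:,:2],0); u=np.linalg.svd(p[:,:2]-c,full_matrices=False)[2][0]
    s=(p[:,:2]-c)@u; lo,hi=np.percentile(s,[1,99]); m=c+u*(lo+hi)/2
    # lateral profile: widest
    return m,u,hi-lo
E
python3 - <<'E'
from h import *
A={}
for cam in("top","scene"):
    im,d=optics.get_image(cam); P=pts(cam,d); A[cam]=(im,d)
    ok=(abs(P[...,2])<.01)&(P[...,0]>.35)&(P[...,0]<.75)&(abs(P[...,1])<.2); q=P[ok]
    print(cam,"plane",np.round(np.linalg.lstsq(np.c_[q[:,:2],np.ones(len(q))],q[:,2],rcond=None)[0],4),"noise",q[:,2].std().round(4))
    for n,z in(("thick_1",.014),("thick_1_go",.014),("thin_1",.009),("thin_1_go",.009),("flanged_1",0),("plain_1",0),("clip_1",.056),("clip_2",.056),("clip_3",.056),("clip_5",.056),("rack",0),("bin",0),("dish",0)):
        print(cam,n,landmarks(cam,n,z))
    for n,z in(("thick_1",.014),("thin_1",.009)):
        for r in models.trace(cam,n)[:2]:
            p=P[r["mask"]]; p=p[~np.isnan(p[:,0])]; m,u,L=gauge_fit(p,0,0); print("fit",n,np.round(m,4),np.round(u,3),round(L,3))
    np.savez(f"{cam}0.npz",im=im,d=d,P=P)
    # rack points
    r=models.trace(cam,"rack")[0]; p=P[r["mask"]]; np.save(f"rack_{cam}.npy",p)
a=cv2.resize(A["top"][0][185:275,140:230],(540,540),interpolation=cv2.INTER_CUBIC)
b=cv2.resize(A["scene"][0][155:205,170:260],(780,433),interpolation=cv2.INTER_CUBIC)[:,:780]
cv2.imwrite("pics/rt.png",a);cv2.imwrite("pics/rs.png",b)
E
python3 - <<'E'
import sys; sys.path.insert(0,'.')
import numpy as np
from scipy.optimize import minimize
for cams in(["top"],["scene"],["top","scene"]):
    p=np.vstack([np.load(f"rack_{c}.npy") for c in cams]); p=p[~np.isnan(p[:,0])]
    h=p[(p[:,2]>.03)&(p[:,2]<.085)]
    def loc(v,p): 
        c,s=np.cos(v[2]),np.sin(v[2]); e=p[:,:2]-v[:2]; return np.c_[e[:,0]*c+e[:,1]*s,-e[:,0]*s+e[:,1]*c]
    def cost(v):
        l=loc(v,h); return np.minimum((abs(abs(l[:,0])-.028))**2,.01**2).mean()+ 0.0
    best=min((minimize(cost,[h[:,0].mean(),h[:,1].mean(),np.radians(a)],method="Nelder-Mead") for a in(15,25,30,35,45)),key=lambda r:r.fun)
    v=best.x; l=loc(v,h); print(cams,v[:2],np.degrees(v[2]),best.fun**.5,len(h))
    print("yrange",np.percentile(l[:,1],[1,99]).round(4)); hh=np.histogram(l[l[:,1]>-9][:,1],np.arange(-.13,.131,.005)); 
    top=p[p[:,2]>.055]; lt=loc(v,top)
    print("hist>55mm",list(zip((1000*hh[1][:-1]).round().astype(int).tolist(),np.histogram(lt[:,1],np.arange(-.13,.131,.005))[0].tolist())))
    b=loc(v,p[(p[:,2]>.005)&(p[:,2]<.016)]); print("board",np.percentile(b,[1,99],axis=0).round(4).tolist())
E
```

```text
top plane [-0.0006  0.0006 -0.0003] noise 0.0029
top thick_1 [(0.53, [0.642, -0.109]), (0.5, [0.479, -0.125]), (0.29, [0.706, 0.116])]
top thick_1_go [(0.63, [0.558, -0.132]), (0.46, [0.522, 0.321])]
top thin_1 [(0.68, [0.645, 0.076]), (0.53, [0.636, -0.033]), (0.5, [0.469, 0.061]), (0.32, [0.551, 0.281])]
top thin_1_go [(0.59, [0.408, 0.057])]
top flanged_1 [(0.63, [0.656, -0.231]), (0.58, [0.644, -0.025])]
top plain_1 [(0.57, [0.479, -0.017]), (0.39, [0.433, -0.224]), (0.17, [0.407, 0.063])]
top clip_1 [(0.96, [0.547, 0.283]), (0.88, [0.462, 0.385]), (0.85, [0.522, 0.311]), (0.75, [0.494, 0.343]), (0.66, [0.559, 0.234])]
top clip_2 [(0.96, [0.547, 0.283]), (0.88, [0.462, 0.385]), (0.85, [0.522, 0.311]), (0.75, [0.494, 0.343]), (0.66, [0.559, 0.234])]
top clip_3 [(0.96, [0.547, 0.283]), (0.88, [0.462, 0.385]), (0.85, [0.522, 0.311]), (0.75, [0.494, 0.343]), (0.66, [0.559, 0.234])]
top clip_5 [(0.96, [0.547, 0.283]), (0.88, [0.462, 0.385]), (0.85, [0.522, 0.311]), (0.75, [0.494, 0.343]), (0.66, [0.559, 0.234])]
top rack [(0.71, [0.521, 0.319]), (0.37, [0.641, 0.086])]
top bin [(0.74,
[... 3005 characters left out ...]
2], [0.0445, 0.1779]]
['top', 'scene'] [0.51282282 0.32211618] 30.722672306632223 0.0034969595171601537 1240
yrange [-0.1207  0.0971]
hist>55mm [(-130, 0), (-125, 0), (-120, 0), (-115, 4), (-110, 13), (-105, 6), (-100, 6), (-95, 12), (-90, 7), (-85, 0), (-80, 0), (-75, 0), (-70, 4), (-65, 8), (-60, 8), (-55, 7), (-50, 13), (-45, 5), (-40, 0), (-35, 0), (-30, 1), (-25, 2), (-20, 12), (-15, 2), (-10, 7), (-5, 11), (0, 3), (5, 0), (10, 0), (15, 2), (20, 13), (25, 7), (30, 2), (35, 1), (40, 9), (45, 15), (50, 1), (55, 0), (60, 0), (65, 0), (70, 7), (75, 6), (80, 0), (85, 0), (90, 9), (95, 9), (100, 0), (105, 0), (110, 0), (115, 0), (120, 0), (125, 0)]
board [[-0.0548, -0.1305], [0.0546, 0.1085]]
```

View pics/rs.png

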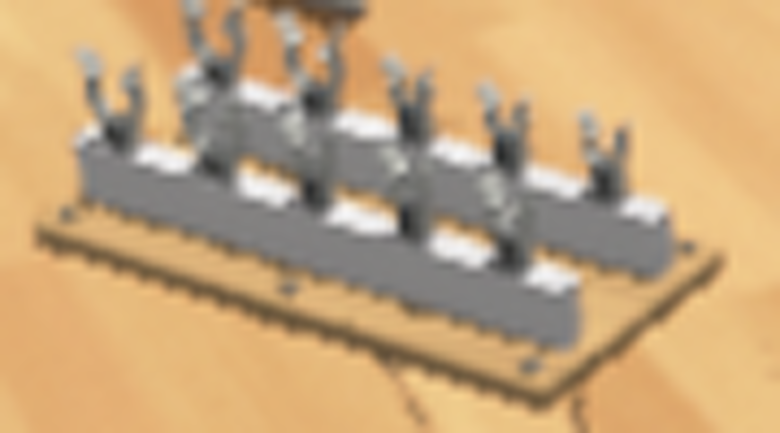

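View pics/rt.png

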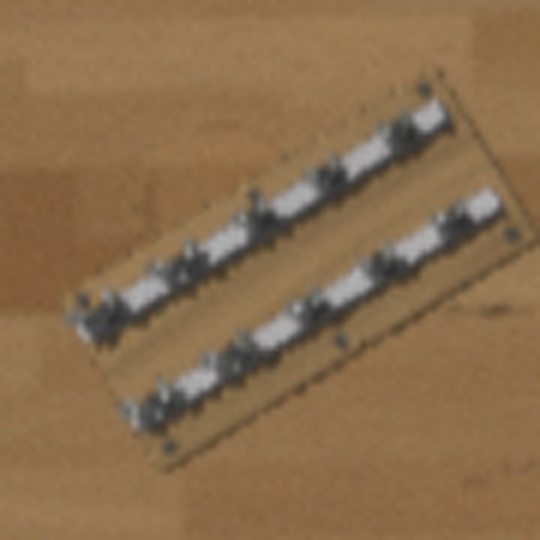

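```bash
cat >> h.py <<'E'
from scipy.optimize import least_squares
def cylfit(P,c,yaw,r,z,nutr,hw=.036):
    "fit axis (lateral, yaw) of a handle lying at height z from cloud near guess; along from nuts"
    p=P.reshape(-1,3); p=p[~np.isnan(p[:,0])]
    def loc(c,yaw,p):
        e=p[:,:2]-c; a=np.array([np.cos(yaw),np.sin(yaw)]); return e@a, e@np.array([-a[1],a[0]])
    for _ in range(4):
        s,t=loc(c,yaw,p); k=(abs(s)<hw)&(abs(t)<r+.006)&(p[:,2]>z-r*.3)&(p[:,2]<z+nutr+.008); q=p[k]
        f=lambda v:np.hypot(loc(c+v[0]*np.array([-np.sin(yaw),np.cos(yaw)]),yaw+v[1],q)[1],q[:,2]-z-v[2])-r
        v=least_squares(f,[0,0,0],loss="soft_l1",f_scale=.001).x
        c=c+v[0]*np.array([-np.sin(yaw),np.cos(yaw)]); yaw+=v[1]
        s,t=loc(c,yaw,p); k=(abs(s)<.085)&(abs(t)<nutr+.004)&(p[:,2]>z-r*.2)&(p[:,2]<z+nutr+.008); s2=s[k]
    h=np.histogram(s2,np.arange(-.08,.081,.004))[0]
    return c,np.degrees(yaw),v[2],len(q),np.percentile(s2,[1,99]),h
E
python3 - <<'E'
from h import *
ims=[]
for cam in("top","scene"):
    Z=np.load(f"{cam}0.npz"); P=Z["P"]; 
    for n,c,y,r,z,nr in(("thickN",(.481,-.132),-5,.010,.014,.014),("thickF",(.646,-.115),-8,.010,.014,.014),("thinN",(.471,.065),6,.006,.009,.009),("thinF",(.652,.083),35,.006,.009,.009)):
        c,yw,dz,k,e,h=cylfit(P,np.array(c),np.radians(y),r,z,nr); print(cam,n,np.round(c,4),round(yw,1),round(dz,4),k,np.round(e,3),h.tolist())
t=np.load("top0.npz")["im"][165:260,240:370]; s=np.load("scene0.npz")["im"][185:315,200:380]
cv2.imwrite("pics/c.png",np.vstack([cv2.resize(t,(390,285),interpolation=2),cv2.resize(s,(390,282),interpolation=2)]) if 0 else np.hstack([cv2.resize(t,(400,292),interpolation=2),cv2.resize(s,(400,292),interpolation=2)]))
E
```

```text
top thickN [ 0.4811 -0.1304] -4.2 0.0005 143 [-0.058  0.061] [0, 0, 0, 0, 0, 4, 7, 12, 10, 8, 9, 9, 6, 6, 10, 8, 6, 6, 7, 11, 6, 7, 8, 11, 7, 6, 8, 9, 11, 10, 8, 9, 4, 5, 5, 4, 0, 0, 0, 0]
top thickF [ 0.6461 -0.114 ] -8.1 0.0003 139 [-0.059  0.059] [0, 0, 0, 0, 0, 6, 6, 12, 11, 9, 7, 10, 7, 6, 8, 7, 8, 6, 7, 6, 8, 8, 7, 8, 7, 8, 6, 8, 14, 9, 7, 7, 3, 7, 5, 1, 0, 0, 0, 0]
top thinN [0.4708 0.0669] 6.1 0.0005 84 [-0.062  0.054] [0, 0, 0, 0, 3, 3, 4, 3, 4, 8, 7, 5, 4, 5, 5, 4, 4, 5, 6, 4, 4, 5, 5, 5, 5, 3, 4, 5, 6, 5, 8, 9, 4, 3, 0, 0, 0, 0, 0, 0]
top thinF [0.6508 0.0847] 33.4 0.0009 79 [-0.051  0.062] [0, 0, 0, 0, 0, 0, 1, 4, 8, 8, 3, 5, 5, 3, 5, 5, 3, 7, 4, 3, 5, 4, 5, 3, 5, 4, 4, 5, 4, 8, 9, 2, 3, 3, 4, 3, 1, 0, 0, 0]
scene thickN [ 0.481  -0.1324] -5.1 -0.0005 237 [-0.054  0.062] [0, 0, 0, 0, 0, 0, 11, 10, 29, 19, 12, 15, 9, 14, 15, 12, 15, 11, 13, 14, 13, 13, 10, 15, 13, 11, 15, 9, 13, 29, 15, 7, 10, 8, 10, 10, 1, 0, 0, 0]
scene thickF [ 0.6458 -0.1164] -8.2 -0.0005 199 [-0.055  0.063] [0, 0, 0, 0, 0, 0, 11, 7, 32, 13, 8, 14, 8, 11, 12, 7, 12, 12, 11, 11, 12, 9, 11, 11, 8, 12, 9, 12, 11, 24, 12, 7, 7, 9, 5, 9, 1, 0, 0, 0]
scene thinN [0.4712 0.0631] 7.1 -0.0004 102 [-0.059  0.058] [0, 0, 0, 0, 2, 3, 5, 4, 2, 9, 11, 8, 6, 4, 5, 6, 6, 5, 6, 6, 3, 6, 6, 5, 5, 5, 6, 6, 3, 5, 11, 8, 6, 2, 3, 0, 0, 0, 0, 0]
scene thinF [0.6535 0.0809] 33.7 -0.0005 62 [-0.053  0.061] [0, 0, 0, 0, 0, 0, 3, 3, 9, 10, 5, 2, 3, 3, 4, 2, 6, 3, 4, 4, 3, 3, 5, 2, 3, 5, 1, 3, 4, 11, 5, 4, 0, 2, 3, 2, 1, 0, 0, 0]
```

View pics/c.png

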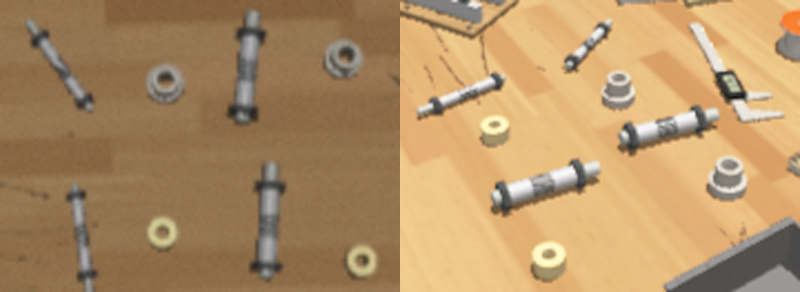

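```bash
cat > plan.py <<'E'
import sys,numpy as np
from h import monitor
x,y,z,yaw=map(float,sys.argv[1:5]); o=monitor.observe(); R=np.array(o["tool_rot"]); p=o["position"]
cy=np.degrees(np.arctan2(R[1,0],R[0,0])); dt=(cy-yaw+180)%360-180
a=np.radians(yaw); d=np.array([x,y,z])-p; t=np.array([d@[np.cos(a),np.sin(a),0],d@[np.sin(a),-np.cos(a),0],-d[2]])
print("now",np.round(p,4),"yaw",round(cy,2),"t",o["time_s"],"q",np.round(o["q"],0),"w",round(o["grip_width"],4))
print("twist deg",round(dt,2),"units",round(dt/180,4),"| travel/100mm (after twist)",np.round(t*10,3))
E
python3 - <<'E'
E
echo
```

Call:
{"api": "step_arm", "payload": {"fingers": [-1, -1, -1], "travel": [[0, 0, 0], [0, 0, 0], [0, 0, 0]], "twist": [0.049, 0.049, 0], "force": 60}}

```text
time_s: 2.98
position: [0.1232, -0.536, 0.2313]
tool_rot: [[0.997, -0.081, 0.0], [-0.081, -0.997, -0.0], [0.0, 0.0, -1.0]]
ft_force: [-0.3, -0.2, -0.2]
grip_width: 0.0857
gripper_force: 0.0
```

Call:
{"api": "step_arm", "payload": {"fingers": [0, 0, 0, 0, 0, 0, 0, 0, 0, 0], "travel": [[0.32, -0.433, 0], [0.32, -0.433, 0], [0.32, -0.433, 0], [0.32, -0.433, 0], [0.32, -0.433, 0], [0.32, -0.433, 0], [0.32, -0.433, 0], [0.32, -0.433, 0], [0.32, -0.433, 0], [0.32, -0.433, 0]], "twist": [0, 0, 0, 0, 0, 0, 0, 0, 0, 0]}}

```text
time_s: 4.22
position: [0.4786, -0.1292, 0.2315]
tool_rot: [[0.997, -0.078, 0.0], [-0.078, -0.997, -0.0], [0.0, 0.0, -1.0]]
ft_force: [0.5, -0.5, 0.4]
grip_width: 0.0427
gripper_force: 0.0
```

```bash
python3 plan.py 0.478 -0.131 0.003 -4.7
```

```text
now [ 0.4786 -0.1292  0.2315] yaw -4.48 t 4.225 q [-29.  16.  83.  -0.  81.  66.] w 0.0427
twist deg 0.22 units 0.0012 | travel/100mm (after twist) [-0.004  0.018  2.285]
```

Call:
{"api": "step_arm", "payload": {"fingers": [0, 0, 0, 0, 0, 0, 0.9, 0.9, 0.9, 0.9], "travel": [[-0.004, 0.018, 0.5], [0, 0, 0.5], [0, 0, 0.5], [0, 0, 0.5], [0, 0, 0.285], [0, 0, 0], [0, 0, 0], [0, 0, 0], [0, 0, 0], [0, 0, 0]], "twist": [0.001, 0, 0, 0, 0, 0, 0, 0, 0, 0], "force": 80}}

```text
time_s: 5.48
position: [0.4777, -0.1328, 0.0043]
tool_rot: [[0.996, -0.084, 0.003], [-0.084, -0.996, -0.002], [0.003, 0.001, -1.0]]
ft_force: [-0.2, 0.2, 7.6]
grip_width: 0.0174
gripper_force: 78.4
```

Call:
{"api": "step_arm", "payload": {"fingers": [0.9, 0.9, 0.9, 0.9, 0.9, 0.9], "travel": [[0, 0, 0], [0, 0, -0.1], [0, 0, -0.3], [0, 0, -0.5], [0, 0, -0.5], [0, 0, 0]], "twist": [0, 0, 0, 0, 0, 0]}}

```text
time_s: 6.22
position: [0.4783, -0.1331, 0.1469]
tool_rot: [[0.996, -0.085, 0.007], [-0.085, -0.996, -0.004], [0.008, 0.003, -1.0]]
ft_force: [0.2, -0.3, -1.8]
grip_width: 0.0174
gripper_force: 78.4
```

```bash
python3 plan.py 0.4714 0.3919 0.14 30.7;python3 plan.py 0.4959 0.3506 0.14 30.7
```

```text
now [ 0.4783 -0.1331  0.1469] yaw -4.86 t 6.225 q [-29.  21.  91.   0.  68.  66.] w 0.0174
twist deg -35.56 units -0.1975 | travel/100mm (after twist) [ 2.621 -4.55   0.069]
now [ 0.4783 -0.1331  0.1469] yaw -4.86 t 6.225 q [-29.  21.  91.   0.  68.  66.] w 0.0174
twist deg -35.56 units -0.1975 | travel/100mm (after twist) [ 2.62  -4.069  0.069]
```

Call:
{"api": "step_arm", "payload": {"fingers": [0.9, 0.9, 0.9, 0.9], "travel": [[0, 0, 0], [0, 0, 0], [0, 0, 0], [0, 0, 0]], "twist": [-0.0494, -0.0494, -0.0494, -0.0493]}}

```text
time_s: 6.72
position: [0.4765, -0.1322, 0.1423]
tool_rot: [[0.857, 0.515, -0.001], [0.515, -0.857, 0.001], [-0.001, -0.001, -1.0]]
ft_force: [0.2, 0.0, -1.5]
grip_width: 0.0172
gripper_force: 78.4
```

Call:
{"api": "step_arm", "payload": {"fingers": [0.9, 0.9, 0.9, 0.9, 0.9, 0.9, 0.9, 0.9, 0.9, 0.9], "travel": [[0.262, -0.455, 0], [0.262, -0.455, 0], [0.262, -0.455, 0], [0.262, -0.455, 0], [0.262, -0.455, 0], [0.262, -0.455, 0], [0.262, -0.455, 0], [0.262, -0.455, 0], [0.262, -0.455, 0], [0.262, -0.455, 0]], "twist": [0, 0, 0, 0, 0, 0, 0, 0, 0, 0]}}

```text
time_s: 7.98
position: [0.4696, 0.394, 0.1421]
tool_rot: [[0.86, 0.51, -0.001], [0.51, -0.86, -0.001], [-0.002, 0.0, -1.0]]
ft_force: [0.2, -0.4, -0.4]
grip_width: 0.0172
gripper_force: 78.4
```

```bash
python3 plan.py 0.4714 0.3919 0.14 30.7; python3 - <<'E'
from h import *
p=np.array(monitor.observe()["position"]); 
for cam in("top","scene"):
    im,d=optics.get_image(cam); P=pts(cam,d); np.savez(f"{cam}1.npz",im=im,d=d,P=P)
    r=models.trace(cam,"thick_1"); print([(round(a["confidence"],2),np.round(a["point"])) for a in r])
    c,yw,dz,k,e,h=cylfit(P,p[:2].copy(),np.radians(30.7),.010,p[2]+.010,.014); print(cam,np.round(c,4),round(yw,1),round(dz,4),k,np.round(e,3),h.tolist())
t=np.load("top1.npz")["im"][165:285,130:250]; s=np.load("scene1.npz")["im"][100:220,150:300]
cv2.imwrite("pics/d.png",np.hstack([cv2.resize(t,(390,390),interpolation=2),cv2.resize(s,(400,390),interpolation=2)]))
E
```

```text
now [0.4696 0.394  0.1421] yaw 30.68 t 7.975 q [29. 32. 72. -0. 76. 88.] w 0.0172
twist deg -0.02 units -0.0001 | travel/100mm (after twist) [0.005 0.028 0.021]
[(0.66, array([319., 189.]))]
top [0.4734 0.3851] 5.3 0.0111 39 [-0.051  0.041] [0, 0, 0, 0, 0, 0, 1, 3, 4, 7, 4, 7, 5, 4, 4, 5, 3, 6, 1, 4, 0, 0, 0, 0, 0, 0, 0, 0, 0, 2, 2, 0, 0, 0, 0, 0, 0, 0, 0, 0]
[(0.77, array([323., 239.]))]
scene [0.4707 0.3923] 39.4 0.0125 99 [-0.051  0.064] [0, 0, 0, 0, 0, 0, 1, 11, 6, 19, 6, 5, 3, 4, 8, 4, 8, 23, 14, 7, 4, 5, 4, 0, 0, 2, 2, 4, 3, 9, 9, 6, 1, 2, 2, 4, 1, 1, 0, 0]
```

View pics/d.png

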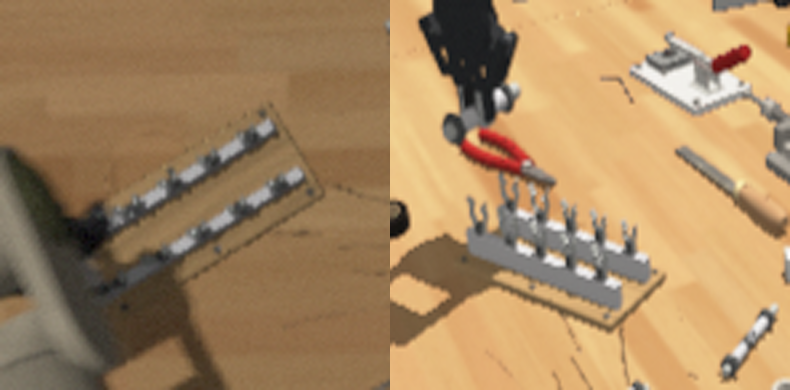

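```bash
cat > inhand.py <<'E'
from h import *
import sys
def inhand(cam,r=.010,nr=.014,off=.011,P=None):
    o=monitor.observe(); p=np.array(o["position"]); R=np.array(o["tool_rot"]); a=R[:2,0]; a=a/np.linalg.norm(a); n=np.array([-a[1],a[0]])
    if P is None: im,d=optics.get_image(cam); P=pts(cam,d)
    q=P.reshape(-1,3); q=q[~np.isnan(q[:,0])]; e=q-p; s=e[:,:2]@a; t=e[:,:2]@n; z=e[:,2]
    k=(abs(s)<.075)&(abs(t)<.03)&(z>-.02)&(z<.035); s,t,z=s[k],t[k],z[k]
    h=(abs(s)>.0165)&(abs(s)<.037)&(np.hypot(t,z-off)<.018)
    f=lambda v:np.hypot(t[h]-v[0]-v[2]*s[h],z[h]-off-v[1])-r
    v=least_squares(f,[0,0,0],loss="soft_l1",f_scale=.001)
    sn=s[np.hypot(t-v.x[0],z-off-v.x[1])<nr+.004]
    print(cam,"lateral(+left of toolx)",v.x[0].round(4),"up",v.x[1].round(4),"slope deg",np.degrees(v.x[2]).round(1),"n",h.sum(),"rms",np.sqrt((v.fun**2).mean()).round(4),"extent",np.percentile(sn,[1,99]).round(4),np.histogram(sn,np.arange(-.072,.073,.004))[0].tolist())
if __name__=="__main__": inhand("scene")
E
python3 - <<'E'
from inhand import *
inhand("scene",P=np.load("scene1.npz")["P"])
# rack jaws scene & top(0)
for cam,c in(("top",(.5171,.3144)),("scene",(.5197,.3112))):
    P=np.load(cam+"0.npz")["P"].reshape(-1,3); P=P[~np.isnan(P[:,0])]; a=np.radians(30.7)
    e=P[:,:2]-c; x=e@[np.cos(a),np.sin(a)]; y=e@[-np.sin(a),np.cos(a)]
    k=(abs(x)<.06)&(abs(y)<.125); x,y,z=x[k],y[k],P[k][:,2]
    # rail tops & clips
    print(cam,"zhist",np.histogram(z,np.arange(0,.085,.005))[0].tolist())
    for st in(.092,.044,-.002,-.046,-.09):
        for row in(-.028,.028):
            j=(abs(y-st)<.019)&(abs(x-row)<.012)&(z>.056)&(z<.08); yy=y[j]-st
            L,Rr=yy[yy<0],yy[yy>0]
            print(st,row,"jaws",len(L),len(Rr),np.round([L.mean() if len(L) else 9,Rr.mean() if len(Rr) else 9],4),"x",np.round(x[j].mean()-row,4) if j.any() else None)
    j=(z>.028)&(z<.046); 
    for row in(-.028,.028):
        m=j&(abs(x-row)<.012); print("rail",row,np.percentile(x[m]-row,[3,50,97]).round(4),"y ends",np.percentile(y[m],[1,99]).round(4))
E
```

```text
scene lateral(+left of toolx) 0.0012 up -0.0025 slope deg 2.0 n 47 rms 0.0018 extent [-0.0508  0.0697] [0, 0, 0, 0, 0, 16, 11, 27, 13, 5, 4, 4, 8, 8, 4, 17, 13, 8, 4, 4, 1, 0, 0, 4, 2, 5, 5, 7, 22, 11, 3, 2, 3, 4, 4, 4]
top zhist [179, 839, 795, 96, 46, 47, 150, 204, 50, 64, 29, 9, 48, 61, 21, 1]
0.092 -0.028 jaws 6 10 [-0.0084  0.0118] x 0.001
0.092 0.028 jaws 7 9 [-0.0088  0.0125] x 0.0011
0.044 -0.028 jaws 7 9 [-0.008   0.0115] x 0.0004
0.044 0.028 jaws 7 9 [-0.009   0.0122] x 0.0008
-0.002 -0.028 jaws 5 6 [-0.0061  0.0091] x 0.0008
-0.002 0.028 jaws 5 6 [-0.006   0.0084] x 0.0005
-0.046 -0.028 jaws 6 8 [-0.0046  0.0087] x 0.0008
-0.046 0.028 jaws 7 9 [-0.0052  0.0079] x 0.0004
-0.09 -0.028 jaws 5 6 [-0.0057  0.0094] x 0.0012
-0.09 0.028 jaws 6 6 [-0.0056  0.0091] x 0.0012
rail -0.028 [-0.0052 -0.0011  0.0066] y ends [-0.1094  0.1118]
rail 0.028 [-0.0054 -0.0016  0.0064] y ends [-0.11    0.1105]
scene zhist [113, 459, 181, 129, 131, 125, 220, 153, 65, 91, 61, 54, 68, 43, 9, 0]
0.092 -0.028 jaws 10 10 [-0.0094  0.0114] x 0.0028
0.092 0.028 jaws 8 10 [-0.0098  0.0118] x 0.0028
0.044 -0.028 jaws 8 12 [-0.01    0.0114] x 0.0019
0.044 0.028 jaws 9 10 [-0.0096  0.0115] x 0.0025
-0.002 -0.028 jaws 6 7 [-0.0064  0.0087] x 0.0028
-0.002 0.028 jaws 5 8 [-0.0062  0.0078] x 0.0018
-0.046 -0.028 jaws 7 8 [-0.0066  0.0083] x 0.0025
-0.046 0.028 jaws 4 8 [-0.007   0.0081] x 0.0016
-0.09 -0.028 jaws 8 9 [-0.0065  0.0081] x 0.0009
-0.09 0.028 jaws 6 8 [-0.0065  0.0084] x 0.0021
rail -0.028 [-0.0055 -0.0014  0.007 ] y ends [-0.1116  0.1092]
rail 0.028 [-0.0058 -0.0015  0.007 ] y ends [-0.1108  0.1074]
```

```bash
python3 plan.py 0.4728 0.3906 0.08 30.7
```

```text
now [0.4695 0.3928 0.1418] yaw 30.77 t 8.175 q [29. 32. 72. -0. 76. 88.] w 0.0172
twist deg 0.07 units 0.0004 | travel/100mm (after twist) [0.017 0.036 0.618]
```

Call:
{"api": "step_arm", "payload": {"fingers": [0.9, 0.9, 0.9, 0.9, 0.9, 0.9], "travel": [[0, 0.036, 0.2], [0, 0, 0.2], [0, 0, 0.15], [0, 0, 0.068], [0, 0, 0], [0, 0, 0]], "twist": [0, 0, 0, 0, 0, 0]}}

```text
time_s: 8.93
position: [0.4724, 0.3895, 0.0817]
tool_rot: [[0.86, 0.51, 0.001], [0.51, -0.86, 0.001], [0.001, 0.0, -1.0]]
ft_force: [0.0, 0.7, -1.1]
grip_width: 0.017
gripper_force: 78.5
```

Call:
{"api": "step_arm", "payload": {"fingers": [0.9, 0.9, 0.9], "travel": [[0, 0, 0.06], [0, 0, 0.06], [0, 0, 0]], "twist": [0, 0, 0]}}

```text
time_s: 9.3
position: [0.4718, 0.3893, 0.0683]
tool_rot: [[0.86, 0.51, -0.001], [0.51, -0.86, -0.001], [-0.001, -0.0, -1.0]]
ft_force: [-0.4, 0.8, -1.2]
grip_width: 0.0169
gripper_force: 78.5
```

```bash
python3 - <<'E'
from inhand import *
im,d=optics.get_image("scene"); P=pts("scene",d); inhand("scene",P=P); print(np.round(monitor.observe()["position"],4))
cv2.imwrite("pics/e.png",cv2.resize(im[130:220,160:280],(800,600),interpolation=2))
E
```

```text
scene lateral(+left of toolx) -0.0029 up -0.0025 slope deg 1.0 n 52 rms 0.0021 extent [-0.0532  0.0654] [0, 0, 0, 0, 7, 9, 19, 21, 8, 4, 8, 7, 7, 4, 14, 14, 13, 5, 2, 3, 0, 0, 0, 4, 3, 9, 8, 10, 15, 3, 2, 1, 5, 4, 3, 1]
[0.472  0.3894 0.0687]
```

View pics/e.png

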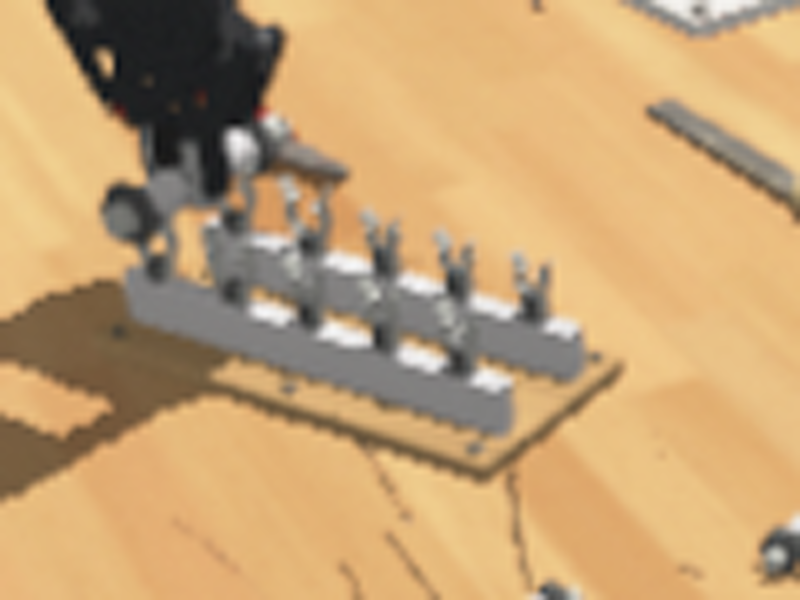

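Call:
{"api": "step_arm", "payload": {"fingers": [0.9, 0.9, 0.9], "travel": [[0, 0, 0.05], [0, 0, 0.03], [0, 0, 0]], "twist": [0, 0, 0]}}

```text
time_s: 9.72
position: [0.4723, 0.3909, 0.0626]
tool_rot: [[0.86, 0.51, 0.002], [0.51, -0.86, 0.004], [0.004, -0.002, -1.0]]
ft_force: [-4.6, 5.9, 9.3]
grip_width: 0.0174
gripper_force: 79.6
```

Call:
{"api": "step_arm", "payload": {"fingers": [0.9, 0.9, 0.9], "travel": [[0, 0, 0.04], [0, 0, 0.03], [0, 0, 0]], "twist": [0, 0, 0]}}

```text
time_s: 10.1
position: [0.473, 0.3927, 0.0572]
tool_rot: [[0.86, 0.51, 0.006], [0.51, -0.86, 0.008], [0.009, -0.004, -1.0]]
ft_force: [-4.1, 14.8, 9.6]
grip_width: 0.0173
gripper_force: 78.4
```

Call:
{"api": "step_arm", "payload": {"fingers": [0.9, 0.9], "travel": [[0, -0.035, 0], [0, 0, 0]], "twist": [0, 0]}}

```text
time_s: 10.35
position: [0.4723, 0.3939, 0.0568]
tool_rot: [[0.86, 0.51, 0.007], [0.51, -0.86, 0.004], [0.008, 0.0, -1.0]]
ft_force: [0.6, 1.4, 14.5]
grip_width: 0.0172
gripper_force: 78.5
```

Call:
{"api": "step_arm", "payload": {"fingers": [0.9, 0.9, 0.9], "travel": [[0, 0, 0.03], [0, 0, 0.03], [0, 0, 0]], "twist": [0, 0, 0]}}

```text
time_s: 10.72
position: [0.4722, 0.3937, 0.0495]
tool_rot: [[0.86, 0.51, 0.006], [0.51, -0.86, 0.004], [0.007, -0.0, -1.0]]
ft_force: [4.3, 4.1, 0.4]
grip_width: 0.0172
gripper_force: 78.1
```

Call:
{"api": "step_arm", "payload": {"fingers": [0.9, 0.9, 0.9], "travel": [[0, 0, 0.03], [0, 0, 0.03], [0, 0, 0]], "twist": [0, 0, 0]}}

```text
time_s: 11.1
position: [0.4715, 0.3933, 0.046]
tool_rot: [[0.86, 0.51, 0.005], [0.51, -0.86, 0.003], [0.006, 0.0, -1.0]]
ft_force: [-5.4, -2.3, 29.6]
grip_width: 0.0174
gripper_force: 81.7
```

Call:
{"api": "step_arm", "payload": {"fingers": [0.2, 0.2, 0.2, 0.2, 0.2, 0.2, 0.2], "travel": [[0, 0, 0], [0, 0, 0], [0, 0, -0.1], [0, 0, -0.3], [0, 0, -0.5], [0, 0, -0.5], [0, 0, 0]], "twist": [0, 0, 0, 0, 0, 0, 0]}}

```text
time_s: 11.98
position: [0.4716, 0.3932, 0.1865]
tool_rot: [[0.86, 0.51, 0.007], [0.51, -0.86, 0.004], [0.008, 0.0, -1.0]]
ft_force: [0.4, 0.2, -0.5]
grip_width: 0.0342
gripper_force: 0.0
```

```bash
python3 plan.py 0.643 -0.116 0.18 -8.2; python3 - <<'E'
from h import *
im,d=optics.get_image("scene"); P=pts("scene",d)
c,yw,dz,k,e,h=cylfit(P,np.array([.4715,.3933]),np.radians(30.7),.010,.056,.014,hw=.020); print(np.round(c,4),round(yw,1),round(dz,4),k,np.round(e,3),h.tolist())
c,yw,dz,k,e,h=cylfit(P,np.array([.646,-.116]),np.radians(-8.2),.010,.014,.014); print(np.round(c,4),round(yw,1),round(dz,4),k,np.round(e,3))
E
```

```text
now [0.4716 0.3932 0.1865] yaw 30.67 t 11.975 q [29. 30. 68. -0. 81. 88.] w 0.0342
twist deg 38.87 units 0.216 | travel/100mm (after twist) [2.423 4.795 0.065]
[0.473  0.3907] 30.8 -0.0014 51 [-0.053  0.064] [0, 0, 0, 0, 0, 0, 6, 5, 10, 18, 5, 4, 9, 6, 8, 4, 5, 5, 3, 4, 4, 9, 4, 5, 4, 6, 8, 10, 6, 6, 15, 3, 1, 2, 2, 3, 3, 0, 0, 0]
[ 0.6459 -0.1164] -9.0 -0.0002 196 [-0.055  0.063]
```

Call:
{"api": "step_arm", "payload": {"fingers": [0, 0, 0, 0], "travel": [[0, 0, 0], [0, 0, 0], [0, 0, 0], [0, 0, 0]], "twist": [0.054, 0.054, 0.054, 0.054]}}

```text
time_s: 12.52
position: [0.4698, 0.3921, 0.1804]
tool_rot: [[0.989, -0.148, -0.003], [-0.148, -0.989, -0.002], [-0.003, 0.002, -1.0]]
ft_force: [-0.1, -0.7, 0.1]
grip_width: 0.0424
gripper_force: 0.0
```

Call:
{"api": "step_arm", "payload": {"fingers": [0, 0, 0, 0, 0, 0, 0, 0, 0, 0], "travel": [[0.242, 0.48, 0], [0.242, 0.48, 0], [0.242, 0.48, 0], [0.242, 0.48, 0], [0.242, 0.48, 0], [0.242, 0.48, 0], [0.242, 0.48, 0], [0.242, 0.48, 0], [0.242, 0.48, 0], [0.242, 0.475, 0]], "twist": [0, 0, 0, 0, 0, 0, 0, 0, 0, 0]}}

```text
time_s: 13.78
position: [0.6411, -0.1183, 0.1804]
tool_rot: [[0.99, -0.143, -0.003], [-0.143, -0.99, 0.001], [-0.003, -0.001, -1.0]]
ft_force: [0.5, 0.7, 0.3]
grip_width: 0.0425
gripper_force: 0.0
```

```bash
python3 plan.py 0.643 -0.116 0.005 -8.2
```

```text
now [ 0.6411 -0.1183  0.1804] yaw -8.22 t 13.775 q [-21.  34.  61.   0.  85.  77.] w 0.0425
twist deg -0.02 units -0.0001 | travel/100mm (after twist) [ 0.015 -0.026  1.754]
```

Call:
{"api": "step_arm", "payload": {"fingers": [0, 0, 0, 0, 0, 0.9, 0.9, 0.9, 0.9, 0.9], "travel": [[0.015, -0.026, 0.5], [0, 0, 0.5], [0, 0, 0.45], [0, 0, 0.3], [0, 0, 0], [0, 0, 0], [0, 0, 0], [0, 0, 0], [0, 0, 0], [0, 0, 0]], "twist": [0, 0, 0, 0, 0, 0, 0, 0, 0, 0]}}

```text
time_s: 15.02
position: [0.6438, -0.1146, 0.0086]
tool_rot: [[0.99, -0.143, 0.002], [-0.143, -0.99, -0.001], [0.002, 0.001, -1.0]]
ft_force: [-0.8, -0.5, 6.1]
grip_width: 0.0171
gripper_force: 78.8
```

Call:
{"api": "step_arm", "payload": {"fingers": [0.9, 0.9, 0.9, 0.9, 0.9, 0.9], "travel": [[0, 0, 0], [0, 0, -0.1], [0, 0, -0.3], [0, 0, -0.5], [0, 0, -0.5], [0, 0, 0]], "twist": [0, 0, 0, 0, 0, 0]}}

```text
time_s: 15.78
position: [0.6447, -0.1148, 0.1521]
tool_rot: [[0.99, -0.143, 0.008], [-0.143, -0.99, -0.003], [0.009, 0.002, -1.0]]
ft_force: [0.1, -0.1, -1.5]
grip_width: 0.017
gripper_force: 78.5
```

```bash
python3 plan.py 0.4960 0.3520 0.14 30.7
```

```text
now [ 0.6447 -0.1148  0.1521] yaw -8.2 t 15.775 q [-20.  36.  64.   0.  80.  78.] w 0.017
twist deg -38.9 units -0.2161 | travel/100mm (after twist) [ 1.105 -4.773  0.121]
```

Call:
{"api": "step_arm", "payload": {"fingers": [0.9, 0.9, 0.9, 0.9], "travel": [[0, 0, 0], [0, 0, 0], [0, 0, 0], [0, 0, 0]], "twist": [-0.054, -0.054, -0.054, -0.054]}}

```text
time_s: 16.27
position: [0.6426, -0.1142, 0.1459]
tool_rot: [[0.857, 0.515, -0.002], [0.515, -0.857, 0.001], [-0.001, -0.002, -1.0]]
ft_force: [-0.1, 0.0, -0.8]
grip_width: 0.0164
gripper_force: 78.5
```

Call:
{"api": "step_arm", "payload": {"fingers": [0.9, 0.9, 0.9, 0.9, 0.9, 0.9, 0.9, 0.9, 0.9, 0.9], "travel": [[0.11, -0.477, 0], [0.11, -0.477, 0], [0.11, -0.477, 0], [0.11, -0.477, 0], [0.11, -0.477, 0], [0.11, -0.477, 0], [0.11, -0.477, 0], [0.11, -0.477, 0], [0.11, -0.477, 0], [0.11, -0.477, 0]], "twist": [0, 0, 0, 0, 0, 0, 0, 0, 0, 0]}}

```text
time_s: 17.52
position: [0.4934, 0.3533, 0.1461]
tool_rot: [[0.86, 0.51, -0.002], [0.51, -0.86, -0.001], [-0.002, -0.0, -1.0]]
ft_force: [0.4, 0.6, -1.0]
grip_width: 0.0167
gripper_force: 78.5
```

Call:
{"api": "step_arm", "payload": {"fingers": [0.9], "travel": [[0, 0, 0]], "twist": [0]}}

```text
time_s: 17.65
position: [0.4926, 0.3545, 0.146]
tool_rot: [[0.858, 0.514, -0.002], [0.514, -0.858, -0.0], [-0.002, -0.001, -1.0]]
ft_force: [-0.1, -1.0, -1.1]
grip_width: 0.0168
gripper_force: 78.6
```

```bash
python3 plan.py 0.4960 0.3520 0.075 30.7; python3 -c "
from inhand import *
inhand('scene',off=.0054)"
```

```text
now [0.4926 0.3545 0.146 ] yaw 30.91 t 17.65 q [25. 31. 73.  0. 76. 84.] w 0.0168
twist deg 0.21 units 0.0012 | travel/100mm (after twist) [0.017 0.039 0.71 ]
scene lateral(+left of toolx) -0.0021 up -0.0009 slope deg 0.5 n 47 rms 0.0016 extent [-0.0544  0.0652] [0, 0, 0, 0, 13, 10, 26, 15, 12, 0, 7, 5, 9, 5, 8, 19, 9, 3, 5, 3, 0, 0, 0, 4, 2, 6, 7, 21, 11, 6, 1, 3, 3, 4, 4, 0]
```

Call:
{"api": "step_arm", "payload": {"fingers": [0.9, 0.9, 0.9, 0.9, 0.9, 0.9], "travel": [[0.017, 0.039, 0.2], [0, 0, 0.2], [0, 0, 0.15], [0, 0, 0.06], [0, 0, 0], [0, 0, 0]], "twist": [0.001, 0, 0, 0, 0, 0]}}

```text
time_s: 18.45
position: [0.4983, 0.3496, 0.0867]
tool_rot: [[0.862, 0.507, 0.001], [0.507, -0.862, 0.0], [0.001, 0.0, -1.0]]
ft_force: [-0.2, 0.1, -0.4]
grip_width: 0.0163
gripper_force: 78.6
```

Call:
{"api": "step_arm", "payload": {"fingers": [0.9, 0.9, 0.9, 0.9], "travel": [[0, 0, 0.05], [0, 0, 0.05], [0, 0, 0.05], [0, 0, 0]], "twist": [0, 0, 0, 0]}}

```text
time_s: 18.95
position: [0.4978, 0.3495, 0.0705]
tool_rot: [[0.862, 0.507, -0.001], [0.507, -0.862, -0.0], [-0.001, -0.0, -1.0]]
ft_force: [0.8, 0.5, -0.9]
grip_width: 0.0169
gripper_force: 78.6
```

Call:
{"api": "step_arm", "payload": {"fingers": [0.9, 0.9, 0.9], "travel": [[0, -0.031, 0], [0, 0, 0], [0, 0, 0]], "twist": [0, 0, 0]}}

```text
time_s: 19.32
position: [0.4964, 0.3523, 0.0712]
tool_rot: [[0.862, 0.507, 0.0], [0.507, -0.862, 0.0], [0.0, 0.0, -1.0]]
ft_force: [0.2, 0.4, -1.4]
grip_width: 0.0168
gripper_force: 78.6
```

Call:
{"api": "step_arm", "payload": {"fingers": [0.9, 0.9, 0.9], "travel": [[0, 0, 0.04], [0, 0, 0.04], [0, 0, 0]], "twist": [0, 0, 0]}}

```text
time_s: 19.7
position: [0.497, 0.3526, 0.0641]
tool_rot: [[0.862, 0.507, 0.002], [0.507, -0.862, 0.001], [0.003, -0.0, -1.0]]
ft_force: [-0.5, -0.0, 6.9]
grip_width: 0.0169
gripper_force: 79.7
```

No lateral force; press home.

Call:
{"api": "step_arm", "payload": {"fingers": [0.9, 0.9, 0.9, 0.9], "travel": [[0, 0, 0.05], [0, 0, 0.05], [0, 0, 0.02], [0, 0, 0]], "twist": [0, 0, 0, 0]}}

```text
time_s: 20.2
position: [0.4967, 0.3525, 0.0507]
tool_rot: [[0.862, 0.507, 0.001], [0.507, -0.862, 0.001], [0.001, -0.0, -1.0]]
ft_force: [1.6, 1.8, -2.6]
grip_width: 0.0168
gripper_force: 78.6
```

Call:
{"api": "step_arm", "payload": {"fingers": [0.9, 0.9], "travel": [[0, 0, 0.03], [0, 0, 0]], "twist": [0, 0]}}

```text
time_s: 20.45
position: [0.4967, 0.3525, 0.0503]
tool_rot: [[0.862, 0.508, 0.002], [0.508, -0.862, 0.001], [0.002, 0.0, -1.0]]
ft_force: [-4.0, -0.1, 18.7]
grip_width: 0.017
gripper_force: 81.1
```

Call:
{"api": "step_arm", "payload": {"fingers": [0.3, 0.3, 0.3, 0.3, 0.3, 0.3, 0.1, 0.1], "travel": [[0, 0, 0], [0, 0, 0], [0, 0, -0.1], [0, 0, -0.3], [0, 0, -0.5], [0, 0, -0.4], [0, 0, 0], [0, 0, 0]], "twist": [0, 0, 0, 0, 0, 0, 0, 0]}}

```text
time_s: 21.45
position: [0.496, 0.352, 0.1775]
tool_rot: [[0.862, 0.507, -0.001], [0.507, -0.862, -0.001], [-0.001, -0.0, -1.0]]
ft_force: [0.1, 0.9, -0.6]
grip_width: 0.0386
gripper_force: 0.0
```

```bash
python3 plan.py 0.6508 0.082 0.18 33.5; python3 - <<'E'
from h import *
im,d=optics.get_image("scene"); P=pts("scene",d)
for c,y,r,z,nr,hw in(((.4715,.3933),30.7,.01,.056,.014,.02),((.496,.352),30.7,.01,.056,.014,.02),((.652,.082),33.5,.006,.009,.009,.036),((.471,.065),6.6,.006,.009,.009,.036)):
    c,yw,dz,k,e,h=cylfit(P,np.array(c),np.radians(y),r,z,nr,hw); print(np.round(c,4),round(yw,1),round(dz,4),k,np.round(e,3))
E
```

```text
now [0.496  0.352  0.1775] yaw 30.48 t 21.45 q [24. 30. 70. -0. 80. 84.] w 0.0386
twist deg -3.02 units -0.0168 | travel/100mm (after twist) [-0.2    3.106 -0.025]
[0.4728 0.3911] 29.8 -0.0011 48 [-0.052  0.063]
[0.4971 0.3501] 28.3 -0.0013 50 [-0.054  0.065]Traceback (most recent call last):
  File "<stdin>", line 4, in <module>
  File "h.py", line 37, in cylfit
    return c,np.degrees(yaw),v[2],len(q),np.percentile(s2,[1,99]),h
                                         ~~~~~~~~~~~~~^^^^^^^^^^^
    return _quantile_unchecked(
        a, q, axis, out, overwrite_input, method, keepdims, weights)
    return _ureduce(a,
                    func=_quantile_ureduce_func,
    ...<5 lines>...
                    overwrite_input=overwrite_input,
                    method=method)
    r = func(a, **kwargs)
    result = _quantile(arr,
                       quantiles=q,
    ...<2 lines>...
                       out=out,
                       weights=wgt)
    slices_having_nans = np.isnan(arr[-1, ...])
                                  ~~~^^^^^^^^^
IndexError: index -1 is out of bounds for axis 0 with size 0
```

```bash
cat > look.py <<'E'
from h import *
import sys
def look(tag,qs=("thick_1","thin_1","flanged_1","plain_1"),cams=("top","scene")):
    for cam in cams:
        im,d=optics.get_image(cam); P=pts(cam,d); np.savez(f"{cam}_l.npz",P=P,im=im)
        cv2.imwrite(f"pics/{cam}_{tag}.png",im)
        for q in qs:
            for r in models.trace(cam,q):
                p=P[r["mask"]]; p=p[~np.isnan(p[:,0])]; m,u,L=gauge_fit(p,0,0) if (p[:,2]>.004).sum()>5 else (np.zeros(2),np.zeros(2),0)
                print(cam,q,round(r["confidence"],2),np.round(r["point"]),"n",len(p),np.round(m,3),"yaw",round(float(np.degrees(np.arctan(u[1]/u[0])))) if L else "","L",round(L,3))
            if q.startswith("thin"): print("   go",landmarks(cam,"thin_1_go",.009))
if __name__=="__main__": look(sys.argv[1])
E
python3 look.py b
```

```text
top thick_1 0.5 [178. 245.] n 140 [0.477 0.343] yaw 29 L 0.067
top thick_1 0.36 [400. 262.] n 1406 [ 0.395 -0.369] yaw -4 L 0.126
top thin_1 0.57 [268. 246.] n 157 [0.466 0.066] yaw 7 L 0.112
top thin_1 0.33 [350. 184.] n 130 [ 0.652 -0.214] yaw 28 L 0.037
   go [(0.71, [0.402, 0.053])]
top flanged_1 0.34 [198. 225.] n 1783 [0.522 0.297] yaw -53 L 0.2
top plain_1 0.46 [357. 250.] n 75 [ 0.44  -0.226] yaw -84 L 0.032
top plain_1 0.39 [292. 238.] n 62 [ 0.472 -0.02 ] yaw -25 L 0.028
scene thick_1 0.66 [185. 164.] n 204 [0.479 0.388] yaw 28 L 0.113
scene thick_1 0.65 [205. 164.] n 199 [0.506 0.349] yaw 33 L 0.118
scene thin_1 0.56 [225. 226.] n 219 [0.469 0.06 ] yaw 6 L 0.116
   go [(0.75, [0.4, 0.061]), (0.39, [0.66, 0.172])]
scene flanged_1 0.76 [345. 264.] n 257 [ 0.651 -0.223] yaw 79 L 0.034
scene flanged_1 0.73 [296. 226.] n 208 [ 0.633 -0.038] yaw -14 L 0.038
scene flanged_1 0.59 [216. 178.] n 1644 [0.509 0.299] yaw -53 L 0.233
scene plain_1 0.76 [263. 301.] n 209 [ 0.441 -0.23 ] yaw 70 L 0.029
scene plain_1 0.55 [246. 244.] n 142 [ 0.477 -0.024] yaw 59 L 0.031
scene plain_1 0.4 [261. 197.] n 121 [0.611 0.152] yaw 32 L 0.107
scene plain_1 0.36 [370. 329.] n 5855 [ 0.573 -0.393] yaw 14 L 0.162
```

View pics/scene_b.png

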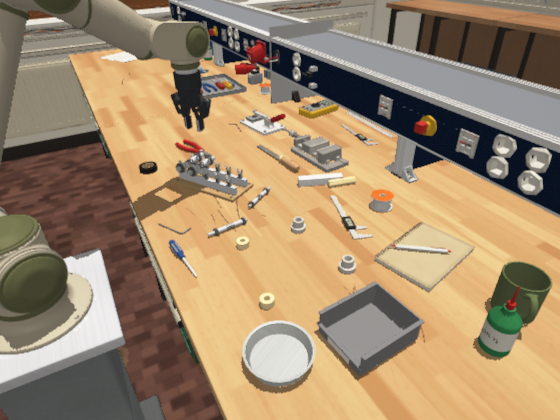

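```bash
python3 - <<'E'
from h import *
for cam in("top","scene"):
    P=np.load(cam+"_l.npz")["P"]
    for c,y in(((.611,.153),32),((.471,.065),6.6)):
      try:
        c,yw,dz,k,e,h=cylfit(P,np.array(c),np.radians(y),.006,.009,.009); print(cam,np.round(c,4),round(yw,1),round(dz,4),k,np.round(e,3),h.tolist())
      except Exception as x: print(cam,"none")
E
python3 plan.py 0.611 0.153 0.1 32
```

```text
top [0.6065 0.1603] 34.8 0.0011 81 [-0.056  0.06 ] [0, 0, 0, 0, 0, 1, 4, 6, 8, 5, 6, 3, 5, 6, 5, 3, 5, 3, 5, 4, 5, 2, 5, 5, 3, 5, 4, 5, 8, 7, 5, 4, 3, 3, 1, 2, 0, 0, 0, 0]
top [0.4708 0.0669] 7.2 0.0005 80 [-0.061  0.053] [0, 0, 0, 0, 2, 3, 3, 3, 4, 8, 8, 4, 4, 4, 5, 4, 4, 5, 6, 4, 4, 4, 5, 6, 3, 3, 5, 4, 5, 5, 8, 8, 4, 2, 0, 0, 0, 0, 0, 0]
scene [0.6089 0.1564] 33.0 -0.0009 62 [-0.054  0.062] [0, 0, 0, 0, 0, 0, 3, 8, 11, 7, 2, 1, 4, 5, 3, 4, 4, 3, 1, 5, 5, 0, 5, 3, 3, 2, 3, 6, 4, 10, 4, 0, 1, 2, 3, 1, 1, 0, 0, 0]
scene [0.4713 0.0628] 7.3 -0.0002 97 [-0.06   0.057] [0, 0, 0, 0, 3, 3, 4, 5, 5, 10, 9, 8, 4, 7, 4, 5, 6, 4, 7, 3, 7, 5, 4, 7, 4, 4, 4, 6, 3, 6, 10, 7, 6, 2, 3, 0, 0, 0, 0, 0]
now [0.4964 0.3522 0.178 ] yaw 30.49 t 22.1 q [24. 30. 70.  0. 80. 84.] w 0.0384
twist deg -1.51 units -0.0084 | travel/100mm (after twist) [-0.084  2.297  0.78 ]
```

```bash
python3 plan.py 0.6048 0.1564 0.06 34
```

```text
now [0.4964 0.3522 0.178 ] yaw 30.49 t 22.1 q [24. 30. 70.  0. 80. 84.] w 0.0384
twist deg -3.51 units -0.0195 | travel/100mm (after twist) [-0.197  2.229  1.18 ]
```

Call:
{"api": "step_arm", "payload": {"fingers": [0.1, 0.1, 0.1, 0.1, 0.1, 0.1, 0.1, 0.1, 0.1, 0.1], "travel": [[0, 0, 0], [-0.039, 0.446, 0], [-0.039, 0.446, 0], [-0.039, 0.446, 0], [-0.04, 0.446, 0], [-0.04, 0.446, 0], [0, 0, 0.5], [0, 0, 0.4], [0, 0, 0], [0, 0, 0]], "twist": [-0.02, 0, 0, 0, 0, 0, 0, 0, 0, 0]}}

```text
time_s: 23.35
position: [0.606, 0.1567, 0.0898]
tool_rot: [[0.828, 0.561, 0.003], [0.561, -0.828, 0.0], [0.002, 0.001, -1.0]]
ft_force: [0.5, 0.1, 1.0]
grip_width: 0.0384
gripper_force: 0.0
```

```bash
python3 plan.py 0.6048 0.1564 0.004 34
```

```text
now [0.606  0.1567 0.0898] yaw 34.1 t 23.35 q [ 4. 36. 73.  0. 70. 60.] w 0.0384
twist deg 0.1 units 0.0006 | travel/100mm (after twist) [-0.012 -0.004  0.858]
```

Call:
{"api": "step_arm", "payload": {"fingers": [0.1, 0.1, 0.1, 0.1, 0.95, 0.95, 0.95, 0.95, 0.95, 0.95], "travel": [[-0.012, -0.004, 0.4], [0, 0, 0.3], [0, 0, 0.16], [0, 0, 0], [0, 0, 0], [0, 0, 0], [0, 0, 0], [0, 0, 0], [0, 0, 0], [0, 0, 0]], "twist": [0, 0, 0, 0, 0, 0, 0, 0, 0, 0]}}

```text
time_s: 24.6
position: [0.6048, 0.1562, 0.0038]
tool_rot: [[0.828, 0.56, 0.003], [0.56, -0.828, 0.0], [0.003, 0.002, -1.0]]
ft_force: [-0.5, 0.2, 6.4]
grip_width: 0.0085
gripper_force: 78.4
```

Call:
{"api": "step_arm", "payload": {"fingers": [0.95, 0.95, 0.95, 0.95, 0.95, 0.95, 0.95], "travel": [[0, 0, -0.1], [0, 0, -0.3], [0, 0, -0.5], [0, 0, -0.5], [0, 0, 0], [0, 0, 0], [0, 0, 0]], "twist": [0, 0, 0, 0, 0, 0, 0]}}

```text
time_s: 25.48
position: [0.6033, 0.1561, 0.1408]
tool_rot: [[0.828, 0.56, -0.003], [0.56, -0.828, -0.0], [-0.002, -0.001, -1.0]]
ft_force: [-0.8, -0.1, -0.9]
grip_width: 0.0085
gripper_force: 78.2
```

```bash
python3 plan.py 0.5193 0.3128 0.13 30.7
```

```text
now [0.6033 0.1561 0.1408] yaw 34.09 t 25.475 q [ 4. 33. 70.  0. 77. 60.] w 0.0085
twist deg 3.39 units 0.0188 | travel/100mm (after twist) [ 0.078 -1.776  0.108]
```

Call:
{"api": "step_arm", "payload": {"fingers": [0.95, 0.95, 0.95, 0.95, 0.95, 0.95, 0.95, 0.95], "travel": [[0, 0, 0], [0.02, -0.444, 0], [0.02, -0.444, 0], [0.02, -0.444, 0], [0.02, -0.444, 0], [0, 0, 0.3], [0, 0, 0], [0, 0, 0]], "twist": [0.019, 0, 0, 0, 0, 0, 0, 0]}}

```text
time_s: 26.48
position: [0.5207, 0.3127, 0.1124]
tool_rot: [[0.86, 0.509, 0.0], [0.509, -0.86, -0.0], [0.0, 0.0, -1.0]]
ft_force: [0.6, 0.2, -0.9]
grip_width: 0.0084
gripper_force: 78.3
```

```bash
python3 plan.py 0.5199 0.3127 0.077 30.7;  python3 -c "
from inhand import *
inhand('scene',r=.006,nr=.009,off=.0052)"
```

```text
now [0.5207 0.3127 0.1124] yaw 30.63 t 26.475 q [20. 33. 75. -0. 72. 79.] w 0.0084
twist deg -0.07 units -0.0004 | travel/100mm (after twist) [-0.006 -0.004  0.354]
scene lateral(+left of toolx) -0.0025 up -0.0005 slope deg 0.1 n 32 rms 0.0016 extent [-0.0514  0.0672] [0, 0, 0, 0, 0, 8, 9, 11, 7, 2, 2, 5, 3, 5, 7, 12, 7, 3, 0, 1, 0, 0, 0, 2, 1, 7, 3, 8, 7, 10, 3, 1, 2, 2, 3, 1]
```

Call:
{"api": "step_arm", "payload": {"fingers": [0.95, 0.95, 0.95, 0.95, 0.95], "travel": [[-0.015, -0.004, 0.2], [0, 0, 0.15], [0, 0, 0.1], [0, 0, 0], [0, 0, 0]], "twist": [0, 0, 0, 0, 0]}}

```text
time_s: 27.15
position: [0.519, 0.3127, 0.0676]
tool_rot: [[0.86, 0.51, 0.001], [0.51, -0.86, 0.0], [0.001, 0.0, -1.0]]
ft_force: [0.3, 0.2, -0.3]
grip_width: 0.0085
gripper_force: 78.3
```

Call:
{"api": "step_arm", "payload": {"fingers": [0.95, 0.95, 0.95], "travel": [[0, 0, 0.04], [0, 0, 0.03], [0, 0, 0]], "twist": [0, 0, 0]}}

```text
time_s: 27.52
position: [0.5182, 0.312, 0.0595]
tool_rot: [[0.86, 0.51, -0.002], [0.51, -0.86, -0.001], [-0.002, 0.0, -1.0]]
ft_force: [-0.3, -4.0, -1.6]
grip_width: 0.0084
gripper_force: 82.1
```

Call:
{"api": "step_arm", "payload": {"fingers": [0.95, 0.95, 0.95, 0.95], "travel": [[0, 0.007, 0.04], [0, 0, 0.04], [0, 0, 0.03], [0, 0, 0]], "twist": [0, 0, 0, 0]}}

```text
time_s: 28.02
position: [0.5216, 0.3132, 0.0554]
tool_rot: [[0.86, 0.51, 0.01], [0.51, -0.86, 0.004], [0.011, 0.002, -1.0]]
ft_force: [-9.3, -3.5, 41.3]
grip_width: 0.0085
gripper_force: 86.7
```

Call:
{"api": "step_arm", "payload": {"fingers": [0.95, 0.95], "travel": [[0, 0, 0.03], [0, 0, 0]], "twist": [0, 0]}}

```text
time_s: 28.28
position: [0.5233, 0.3132, 0.0539]
tool_rot: [[0.86, 0.51, 0.015], [0.51, -0.86, 0.005], [0.015, 0.004, -1.0]]
ft_force: [-6.8, -6.4, 47.5]
grip_width: 0.0085
gripper_force: 89.0
```

Call:
{"api": "step_arm", "payload": {"fingers": [0.95, 0.95], "travel": [[0, 0, -0.06], [0, 0, 0]], "twist": [0, 0]}}

```text
time_s: 28.52
position: [0.5212, 0.3136, 0.0558]
tool_rot: [[0.86, 0.51, 0.008], [0.51, -0.86, 0.004], [0.009, 0.0, -1.0]]
ft_force: [-2.8, 1.1, 22.4]
grip_width: 0.0083
gripper_force: 85.7
```

```bash
python3 - <<'E'
from inhand import *
im,d=optics.get_image("scene"); P=pts("scene",d); inhand("scene",r=.006,nr=.009,off=.0052,P=P)
print(monitor.observe()["ft_force"],monitor.observe()["wrist_torque"])
cv2.imwrite("pics/f.png",cv2.resize(im[120:210,160:280],(800,600),interpolation=2))
E
```

```text
scene lateral(+left of toolx) -0.0052 up -0.0015 slope deg 0.3 n 62 rms 0.0061 extent [-0.046   0.0669] [0, 0, 0, 0, 0, 0, 3, 1, 10, 8, 8, 5, 2, 3, 5, 10, 5, 1, 0, 1, 1, 0, 0, 5, 3, 6, 1, 0, 3, 9, 4, 3, 2, 0, 2, 1]
[-3.26415031  1.40722225 23.38263946] [0.42614337 0.54906286 0.15047628]
```

View pics/f.png

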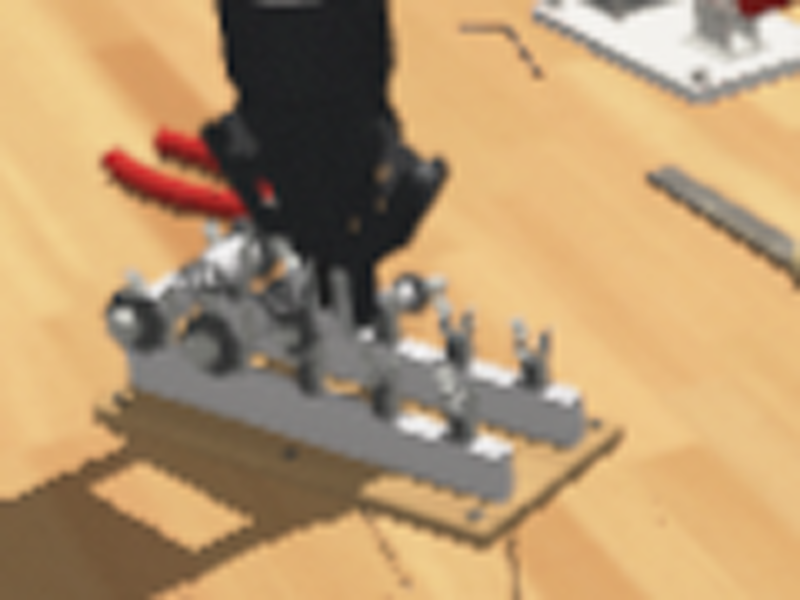

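```bash
cat > prof.py <<'E'
from h import *
def prof(cam,c,yaw=30.7,w=.008,P=None):
    if P is None: im,d=optics.get_image(cam); P=pts(cam,d)
    a=np.radians(yaw); e=P[...,:2]-np.array(c); s=e@[np.cos(a),np.sin(a)]; t=e@[-np.sin(a),np.cos(a)]; z=P[...,2]
    for lo in np.arange(-.072,.08,.006):
        k=(s>=lo)&(s<lo+.006)&(abs(t)<w)&(z>.03)&(z<.1)
        if k.sum(): print(round((lo+.003)*1000),k.sum(),"zmax",(z[k].max()*1000).round(1),"zmed",(np.median(z[k])*1000).round(1),"t@top",(1000*np.median(t[k][z[k]>z[k].max()-.004])).round(1))
if __name__=="__main__":
    import sys; prof(sys.argv[1],[float(sys.argv[2]),float(sys.argv[3])])
E
python3 prof.py scene 0.5205 0.3107
```

```text
-45 3 zmax 72.3 zmed 70.9 t@top 0.5
-39 7 zmax 75.1 zmed 68.6 t@top -4.0
-33 26 zmax 77.5 zmed 54.4 t@top -3.2
-27 22 zmax 77.3 zmed 47.9 t@top -0.0
-21 8 zmax 71.7 zmed 56.4 t@top -4.1
-15 5 zmax 99.6 zmed 70.1 t@top 3.3
-9 23 zmax 94.5 zmed 77.7 t@top 5.1
-3 17 zmax 98.8 zmed 80.9 t@top 6.5
3 4 zmax 95.9 zmed 90.2 t@top 7.4
21 3 zmax 39.3 zmed 33.7 t@top -5.8
27 22 zmax 63.1 zmed 43.6 t@top -6.2
33 7 zmax 59.7 zmed 53.1 t@top -4.9
39 4 zmax 59.0 zmed 56.1 t@top -4.0
45 8 zmax 58.5 zmed 53.1 t@top -2.6
51 7 zmax 57.7 zmed 56.0 t@top -2.3
57 4 zmax 58.4 zmed 57.1 t@top 1.4
63 3 zmax 52.9 zmed 49.1 t@top -4.5
69 3 zmax 50.8 zmed 50.0 t@top -1.9
```

Call:
{"api": "step_arm", "payload": {"fingers": [0.95, 0.95, 0.95, 0.95, 0.95, 0.95], "travel": [[0, 0, -0.1], [0, 0, -0.1], [0, 0, -0.1], [0, 0, 0], [0, 0, 0], [0, 0, 0]], "twist": [0, 0, 0, 0, 0, 0]}}

```text
time_s: 29.38
position: [0.5189, 0.3119, 0.0816]
tool_rot: [[0.86, 0.51, -0.001], [0.51, -0.86, -0.0], [-0.001, -0.0, -1.0]]
ft_force: [-1.1, 0.3, -0.9]
grip_width: 0.0082
gripper_force: 81.6
```

```bash
python3 plan.py 0.5199 0.3127 0.075 30.7; python3 prof.py scene 0.5205 0.3107
```

```text
now [0.5189 0.3119 0.0816] yaw 30.66 t 29.375 q [20. 35. 77. -0. 67. 79.] w 0.0082
twist deg -0.04 units -0.0002 | travel/100mm (after twist) [ 0.013 -0.002  0.066]
-45 1 zmax 97.4 zmed 97.4 t@top -1.7
-39 4 zmax 98.0 zmed 97.0 t@top 1.8
-33 14 zmax 94.4 zmed 42.5 t@top -5.5
-27 23 zmax 93.7 zmed 49.0 t@top -5.8
-21 13 zmax 98.3 zmed 61.0 t@top -4.7
-15 5 zmax 98.2 zmed 92.5 t@top -2.8
-9 8 zmax 100.0 zmed 96.0 t@top 4.6
-3 2 zmax 99.2 zmed 96.9 t@top 2.9
9 2 zmax 74.4 zmed 73.6 t@top -3.5
15 2 zmax 74.1 zmed 73.2 t@top -4.9
21 10 zmax 77.7 zmed 67.7 t@top -4.2
27 27 zmax 75.8 zmed 45.7 t@top -6.0
33 15 zmax 69.2 zmed 50.8 t@top -5.2
39 6 zmax 74.7 zmed 70.2 t@top -2.6
45 5 zmax 71.4 zmed 69.7 t@top -3.6
57 4 zmax 59.2 zmed 57.1 t@top -2.8
63 2 zmax 54.4 zmed 51.2 t@top -3.8
```

Call:
{"api": "step_arm", "payload": {"fingers": [0.95, 0.95, 0.95, 0.95, 0.95, 0.95, 0.95, 0.95], "travel": [[0, 0, -0.4], [0, 0, -0.2], [-0.01, 0.45, 0], [-0.01, 0.45, 0], [-0.01, 0.45, 0], [-0.01, 0.45, 0], [0, 0, 0], [0, 0, 0]], "twist": [0, 0, 0, 0, 0, 0, 0, 0]}}

```text
time_s: 30.42
position: [0.607, 0.1554, 0.1417]
tool_rot: [[0.86, 0.51, -0.001], [0.51, -0.86, 0.0], [-0.001, -0.001, -1.0]]
ft_force: [-0.0, 0.2, 0.1]
grip_width: 0.0082
gripper_force: 79.6
```

Call:
{"api": "step_arm", "payload": {"fingers": [0.95, 0.95, 0.95, 0.95, 0.95, 0.95], "travel": [[0, 0, 0.4], [0, 0, 0.4], [0, 0, 0.2], [0, 0, 0.15], [0, 0, 0.1], [0, 0, 0]], "twist": [0, 0, 0, 0, 0, 0]}}

```text
time_s: 31.18
position: [0.6076, 0.1561, 0.0174]
tool_rot: [[0.86, 0.511, 0.001], [0.511, -0.86, 0.001], [0.001, 0.0, -1.0]]
ft_force: [-0.4, 0.1, 1.8]
grip_width: 0.0083
gripper_force: 84.6
```

Call:
{"api": "step_arm", "payload": {"fingers": [0.95, 0.95, 0.95, 0.95], "travel": [[0, 0, 0.05], [0, 0, 0.05], [0, 0, 0.03], [0, 0, 0]], "twist": [0, 0, 0, 0]}}

```text
time_s: 31.68
position: [0.6071, 0.1552, 0.0038]
tool_rot: [[0.86, 0.51, -0.001], [0.51, -0.86, -0.0], [-0.001, -0.0, -1.0]]
ft_force: [1.0, -1.6, -0.2]
grip_width: 0.0083
gripper_force: 85.4
```

Call:
{"api": "step_arm", "payload": {"fingers": [0.3, 0.3, 0.3, 0.3, 0.1, 0.1, 0.1, 0.1], "travel": [[0, 0, 0], [0, 0, 0], [0, 0, -0.2], [0, 0, -0.4], [0, 0, -0.5], [0, 0, -0.2], [0, 0, 0], [0, 0, 0]], "twist": [0, 0, 0, 0, 0, 0, 0, 0]}}

```text
time_s: 32.67
position: [0.6068, 0.1551, 0.1326]
tool_rot: [[0.86, 0.51, -0.002], [0.51, -0.86, -0.0], [-0.002, -0.001, -1.0]]
ft_force: [0.4, -0.5, -0.4]
grip_width: 0.0385
gripper_force: 0.0
```

```bash
python3 - <<'E'
from h import *
print(np.round(monitor.observe()["position"],4))
for cam in("top","scene"):
    im,d=optics.get_image(cam); P=pts(cam,d)
    print([ (round(r["confidence"],2),np.round(r["point"]),np.round(np.nanmedian(P[r["mask"]],0),3)) for r in models.trace(cam,"thin_1")])
    try:
        c,yw,dz,k,e,h=cylfit(P,np.array([.61,.157]),np.radians(30.7),.006,.009,.009); print(cam,np.round(c,4),round(yw,1),round(dz,4),k,np.round(e,3),h.tolist())
    except Exception: print("none")
E
```

```text
[0.6068 0.1551 0.1326]
[(0.55, array([266., 241.]), array([0.477, 0.066, 0.014]))]
top [0.609  0.1587] 25.4 0.0035 3 [-0.003  0.004] [0, 0, 0, 0, 0, 0, 0, 0, 0, 0, 0, 0, 0, 0, 0, 0, 0, 0, 0, 1, 2, 0, 0, 0, 0, 0, 0, 0, 0, 0, 0, 0, 0, 0, 0, 0, 0, 0, 0, 0]
[(0.7, array([262., 196.]), array([0.612, 0.152, 0.013])), (0.49, array([223., 228.]), array([0.463, 0.059, 0.012])), (0.28, array([216., 182.]), array([0.523, 0.284, 0.019]))]
scene [0.6116 0.1543] 34.5 -0.0004 69 [-0.032  0.078] [0, 0, 0, 0, 0, 0, 0, 0, 0, 0, 0, 3, 2, 8, 10, 5, 0, 5, 2, 6, 3, 3, 3, 2, 3, 3, 5, 5, 1, 2, 5, 3, 3, 2, 5, 7, 5, 0, 0, 4]
```

```bash
python3 - <<'E'
from h import *
im,d=optics.get_image("scene"); P=pts("scene",d)
c,yw,dz,k,e,h=cylfit(P,np.array([.628,.1656]),np.radians(33),.006,.009,.009); print(np.round(c,4),round(yw,1),round(dz,4),k,np.round(e,3),h.tolist())
c,yw,dz,k,e,h=cylfit(P,np.array([.471,.063]),np.radians(6.6),.006,.009,.009); print(np.round(c,4),round(yw,1),round(dz,4),k,np.round(e,3),h.tolist())
E
python3 plan.py 0.627 0.167 0.06 32.5
```

```text
[0.6281 0.1655] 32.4 -0.0008 58 [-0.052  0.064] [0, 0, 0, 0, 0, 0, 2, 3, 4, 11, 5, 2, 3, 4, 4, 4, 3, 3, 0, 7, 2, 3, 6, 3, 1, 3, 3, 3, 4, 8, 4, 6, 1, 0, 0, 3, 2, 0, 0, 0]
[0.471  0.0627] 8.2 -0.0006 101 [-0.059  0.056] [0, 0, 0, 0, 1, 4, 3, 5, 3, 8, 10, 11, 4, 5, 5, 5, 5, 5, 6, 5, 6, 6, 5, 5, 5, 5, 6, 5, 5, 6, 9, 8, 6, 2, 2, 0, 0, 0, 0, 0]
now [0.6072 0.1551 0.1332] yaw 30.67 t 32.925 q [ 4. 34. 70.  0. 76. 63.] w 0.0384
twist deg -1.83 units -0.0102 | travel/100mm (after twist) [0.231 0.006 0.732]
```

Call:
{"api": "step_arm", "payload": {"fingers": [0.1, 0.1, 0.1, 0.1, 0.1, 0.1, 0.95, 0.95, 0.95, 0.95], "travel": [[0, 0, 0], [0.231, 0.005, 0.4], [0, 0, 0.4], [0, 0, 0.3], [0, 0, 0.2], [0, 0, 0], [0, 0, 0], [0, 0, 0], [0, 0, 0], [0, 0, 0]], "twist": [-0.01, 0, 0, 0, 0, 0, 0, 0, 0, 0], "force": 110}}

```text
time_s: 34.17
position: [0.6279, 0.1671, 0.0056]
tool_rot: [[0.844, 0.537, 0.003], [0.537, -0.844, 0.0], [0.002, 0.001, -1.0]]
ft_force: [-0.4, -0.2, 5.7]
grip_width: 0.0071
gripper_force: 108.3
```

Call:
{"api": "step_arm", "payload": {"fingers": [0.95, 0.95, 0.95, 0.95, 0.95, 0.95, 0.95, 0.95], "travel": [[0, 0, 0], [0, 0, 0], [0, 0, -0.1], [0, 0, -0.3], [0, 0, -0.5], [0, 0, -0.5], [0, 0, 0], [0, 0, 0]], "twist": [0, 0, 0, 0, 0, 0, 0, 0]}}

```text
time_s: 35.17
position: [0.6267, 0.1671, 0.1437]
tool_rot: [[0.844, 0.537, -0.001], [0.537, -0.844, -0.0], [-0.001, -0.0, -1.0]]
ft_force: [-1.1, 0.1, -0.5]
grip_width: 0.0068
gripper_force: 108.2
```

```bash
python3 plan.py 0.5199 0.3127 0.11 30.7
```

```text
now [0.6267 0.1671 0.1437] yaw 32.47 t 35.175 q [ 4. 36. 65.  0. 79. 62.] w 0.0068
twist deg 1.77 units 0.0098 | travel/100mm (after twist) [-0.175 -1.797  0.337]
```

Call:
{"api": "step_arm", "payload": {"fingers": [0.95, 0.95, 0.95, 0.95, 0.95, 0.95, 0.95, 0.95], "travel": [[0, 0, 0], [-0.044, -0.449, 0], [-0.044, -0.449, 0], [-0.044, -0.449, 0], [-0.043, -0.45, 0], [0, 0, 0.3], [0, 0, 0], [0, 0, 0]], "twist": [0.01, 0, 0, 0, 0, 0, 0, 0]}}

```text
time_s: 36.17
position: [0.521, 0.3124, 0.1144]
tool_rot: [[0.861, 0.509, 0.0], [0.509, -0.861, -0.0], [0.0, 0.0, -1.0]]
ft_force: [-0.7, -0.3, -0.7]
grip_width: 0.0074
gripper_force: 108.3
```

```bash
python3 plan.py 0.5199 0.3127 0.069 30.7;  python3 -c "
from inhand import *
inhand('scene',r=.006,nr=.009,off=.004)"; python3 prof.py scene .5205 .3107 | awk '$4>80'
```

```text
now [0.521  0.3124 0.1144] yaw 30.6 t 36.175 q [20. 33. 75. -0. 72. 79.] w 0.0074
twist deg -0.1 units -0.0006 | travel/100mm (after twist) [-0.008 -0.008  0.454]
scene lateral(+left of toolx) -0.0024 up -0.001 slope deg -1.1 n 32 rms 0.0017 extent [-0.052   0.0655] [0, 0, 0, 0, 2, 7, 7, 12, 8, 2, 4, 6, 1, 4, 5, 14, 6, 4, 1, 0, 0, 0, 1, 1, 5, 7, 1, 7, 12, 7, 0, 2, 1, 6, 1, 1]
```

Call:
{"api": "step_arm", "payload": {"fingers": [0.95, 0.95, 0.95, 0.95, 0.95], "travel": [[-0.012, -0.006, 0.2], [0, 0, 0.15], [0, 0, 0.12], [0, 0, 0], [0, 0, 0]], "twist": [0, 0, 0, 0, 0]}}

```text
time_s: 36.9
position: [0.5195, 0.3127, 0.0675]
tool_rot: [[0.86, 0.51, 0.001], [0.51, -0.86, 0.0], [0.001, 0.0, -1.0]]
ft_force: [0.4, 0.1, -0.5]
grip_width: 0.007
gripper_force: 108.3
```

Call:
{"api": "step_arm", "payload": {"fingers": [0.95, 0.95, 0.95], "travel": [[0, 0, 0.04], [0, 0, 0.04], [0, 0, 0]], "twist": [0, 0, 0]}}

```text
time_s: 37.28
position: [0.5207, 0.3112, 0.0606]
tool_rot: [[0.86, 0.51, 0.004], [0.51, -0.86, -0.002], [0.002, 0.004, -1.0]]
ft_force: [1.0, -9.0, 13.3]
grip_width: 0.0024
gripper_force: 36.1
```

```bash
python3 prof.py scene .5205 .3107; python3 -c "
from inhand import *
inhand('scene',r=.006,nr=.009,off=.004)"
```

```text
-51 2 zmax 55.0 zmed 54.1 t@top -1.5
-45 8 zmax 60.6 zmed 54.9 t@top -2.9
-39 9 zmax 61.9 zmed 55.5 t@top -0.7
-33 17 zmax 62.5 zmed 41.7 t@top 1.2
-27 19 zmax 64.6 zmed 57.9 t@top -0.3
-21 4 zmax 62.1 zmed 60.5 t@top 0.2
-15 7 zmax 70.8 zmed 59.8 t@top -7.0
-9 41 zmax 99.9 zmed 78.0 t@top 5.5
-3 5 zmax 98.1 zmed 88.0 t@top 3.4
21 2 zmax 38.6 zmed 35.8 t@top -2.2
27 27 zmax 72.4 zmed 43.4 t@top -1.6
33 12 zmax 70.9 zmed 57.3 t@top -0.3
39 9 zmax 73.9 zmed 70.3 t@top -2.0
45 14 zmax 77.2 zmed 73.7 t@top -0.5
51 3 zmax 73.4 zmed 70.9 t@top -6.0
57 4 zmax 75.1 zmed 73.6 t@top -0.1
63 4 zmax 76.8 zmed 74.6 t@top 1.9
69 2 zmax 74.5 zmed 72.7 t@top 0.8
scene lateral(+left of toolx) -0.0013 up -0.0065 slope deg -1.9 n 54 rms 0.0035 extent [-0.0497  0.0673] [0, 0, 0, 0, 0, 3, 5, 11, 8, 7, 8, 8, 6, 3, 2, 14, 4, 1, 0, 1, 1, 0, 0, 1, 7, 11, 5, 3, 4, 4, 1, 1, 2, 1, 0, 2]
```

Call:
{"api": "step_arm", "payload": {"fingers": [0.95, 0.95, 1, 1, 1], "travel": [[0, 0, -0.1], [0, 0, -0.2], [0, 0, 0], [0, 0, 0], [0, 0, 0]], "twist": [0, 0, 0, 0, 0], "force": 60}}

```text
time_s: 38.0
position: [0.5187, 0.3126, 0.0882]
tool_rot: [[0.86, 0.51, -0.001], [0.51, -0.86, -0.0], [-0.001, -0.0, -1.0]]
ft_force: [-0.0, -0.8, -0.2]
grip_width: -0.0001
gripper_force: 0.0
```

```bash
python3 plan.py 0.5199 0.3127 0.069 30.7; python3 prof.py scene .5205 .3107
```

```text
now [0.5187 0.3126 0.0882] yaw 30.67 t 38.0 q [20. 35. 77.  0. 68. 79.] w -0.0001
twist deg -0.03 units -0.0002 | travel/100mm (after twist) [0.011 0.005 0.192]
-51 1 zmax 52.1 zmed 52.1 t@top -2.5
-45 8 zmax 61.7 zmed 56.5 t@top 1.7
-39 13 zmax 62.4 zmed 54.2 t@top 0.6
-33 19 zmax 63.2 zmed 43.2 t@top -1.9
-27 16 zmax 62.7 zmed 50.6 t@top -2.5
-21 6 zmax 66.1 zmed 58.7 t@top -7.5
-15 8 zmax 94.8 zmed 59.4 t@top -6.5
-9 17 zmax 99.5 zmed 93.1 t@top 0.3
-3 9 zmax 97.7 zmed 59.6 t@top -4.9
3 6 zmax 60.6 zmed 59.8 t@top -1.3
9 7 zmax 64.1 zmed 60.9 t@top -0.9
15 5 zmax 62.4 zmed 60.3 t@top -3.0
21 9 zmax 63.1 zmed 55.3 t@top -4.8
27 25 zmax 65.5 zmed 47.5 t@top -0.8
33 9 zmax 62.7 zmed 51.7 t@top 1.3
39 6 zmax 64.0 zmed 60.4 t@top 0.3
45 10 zmax 67.7 zmed 62.6 t@top -2.2
51 3 zmax 66.7 zmed 64.7 t@top -5.3
57 1 zmax 61.6 zmed 61.6 t@top -1.6
63 4 zmax 62.9 zmed 61.6 t@top -4.5
69 4 zmax 62.5 zmed 59.1 t@top -5.0
75 1 zmax 62.0 zmed 62.0 t@top 0.9
```

Call:
{"api": "step_arm", "payload": {"fingers": [1, 1, 1, 1, 1], "travel": [[0.13, 0, 0], [0, 0, 0.15], [0, 0, 0.08], [0, 0, 0.03], [0, 0, 0]], "twist": [0, 0, 0, 0, 0]}}

```text
time_s: 38.67
position: [0.5301, 0.3192, 0.0628]
tool_rot: [[0.86, 0.51, -0.0], [0.51, -0.86, -0.0], [-0.0, -0.0, -1.0]]
ft_force: [0.6, -0.6, 0.7]
grip_width: 0.0002
gripper_force: 0.0
```

Call:
{"api": "step_arm", "payload": {"fingers": [1, 1, 1], "travel": [[0, 0, 0.03], [0, 0, 0.02], [0, 0, 0]], "twist": [0, 0, 0]}}

```text
time_s: 39.05
position: [0.5308, 0.3193, 0.0613]
tool_rot: [[0.86, 0.51, 0.003], [0.51, -0.86, 0.001], [0.003, 0.001, -1.0]]
ft_force: [-6.1, -4.2, 22.3]
grip_width: 0.0003
gripper_force: 11.3
```

Call:
{"api": "step_arm", "payload": {"fingers": [1, 1, 1, 1, 1, 1, 1], "travel": [[0, 0, -0.15], [-0.26, 0, 0], [0, 0, 0], [0, 0, 0.08], [0, 0, 0.05], [0, 0, 0.02], [0, 0, 0]], "twist": [0, 0, 0, 0, 0, 0, 0]}}

```text
time_s: 39.92
position: [0.5087, 0.3062, 0.0611]
tool_rot: [[0.86, 0.51, 0.003], [0.51, -0.86, 0.0], [0.003, 0.001, -1.0]]
ft_force: [-9.4, -5.2, 30.8]
grip_width: -0.0005
gripper_force: 15.5
```

Call:
{"api": "step_arm", "payload": {"fingers": [1, 1, 0.5, 0.1, 0.1, 0.1], "travel": [[0, 0, -0.2], [0, 0, -0.4], [0, 0, -0.5], [0, 0, -0.1], [0, 0, 0], [0, 0, 0]], "twist": [0, 0, 0, 0, 0, 0]}}

```text
time_s: 40.67
position: [0.5075, 0.3058, 0.1762]
tool_rot: [[0.86, 0.51, -0.003], [0.51, -0.86, -0.001], [-0.003, -0.001, -1.0]]
ft_force: [0.3, -0.5, -0.3]
grip_width: 0.0387
gripper_force: 0.0
```

```bash
python3 prof.py scene .5205 .3107; python3 - <<'E'
from h import *
im,d=optics.get_image("scene"); P=pts("scene",d)
for c,y,r,z,nr,hw in(((.4715,.3913),30.7,.01,.056,.014,.02),((.4964,.3503),30.7,.01,.056,.014,.02),((.5205,.3107),30.7,.006,.056,.009,.02),((.471,.063),8,.006,.009,.009,.036)):
    c,yw,dz,k,e,h=cylfit(P,np.array(c),np.radians(y),r,z,nr,hw); print(np.round(c,4),round(yw,1),round(dz,4),k,np.round(e,3),h.tolist())
E
python3 plan.py 0.4735 0.0655 0.1 187.2
```

```text
-45 7 zmax 59.0 zmed 56.0 t@top 0.1
-39 17 zmax 65.1 zmed 59.6 t@top -1.3
-33 15 zmax 64.6 zmed 49.2 t@top -0.5
-27 17 zmax 68.0 zmed 51.9 t@top 6.2
-21 5 zmax 62.2 zmed 57.3 t@top -3.0
-15 6 zmax 61.1 zmed 57.4 t@top -4.0
-9 6 zmax 61.3 zmed 57.8 t@top -3.0
-3 7 zmax 62.0 zmed 59.3 t@top -3.3
3 3 zmax 59.4 zmed 56.5 t@top -4.9
9 6 zmax 60.9 zmed 58.9 t@top -5.2
15 6 zmax 62.3 zmed 60.1 t@top -3.5
21 10 zmax 61.3 zmed 52.2 t@top -5.0
27 24 zmax 65.3 zmed 44.2 t@top 7.5
33 8 zmax 63.5 zmed 59.0 t@top 3.5
39 6 zmax 63.5 zmed 60.0 t@top -6.9
45 10 zmax 63.5 zmed 57.9 t@top 1.8
51 4 zmax 64.5 zmed 63.4 t@top -2.2
57 2 zmax 57.4 zmed 56.5 t@top -2.9
63 3 zmax 61.6 zmed 57.0 t@top -4.4
69 5 zmax 60.5 zmed 56.7 t@top -2.5
[0.4716 0.3911] 30.9 -0.0004 47 [-0.052  0.066] [0, 0, 0, 0, 0, 0, 1, 10, 9, 16, 6, 7, 6, 11, 7, 5, 1, 7, 6, 2, 7, 4, 5, 6, 4, 4, 11, 9, 7, 7, 11, 7, 0, 3, 2, 3, 4, 0, 0, 0]
[0.4966 0.35  ] 31.0 -0.0016 49 [-0.053  0.064] [0, 0, 0, 0, 0, 0, 5, 6, 11, 18, 7, 2, 11, 11, 7, 2, 5, 5, 5, 6, 3, 5, 6, 5, 4, 4, 11, 9, 6, 5, 15, 9, 0, 1, 2, 5, 2, 0, 0, 0]
[0.5202 0.3112] 28.6 -0.0014 25 [-0.045  0.071] [0, 0, 0, 0, 0, 0, 0, 0, 2, 2, 10, 6, 4, 8, 3, 2, 1, 3, 2, 4, 2, 3, 3, 2, 2, 4, 7, 8, 3, 1, 3, 8, 5, 1, 1, 2, 2, 2, 1, 0]
[0.471  0.0627] 8.0 -0.0005 103 [-0.06   0.057] [0, 0, 0, 0, 1, 4, 5, 4, 3, 10, 10, 8, 7, 4, 5, 6, 6, 6, 5, 6, 5, 5, 7, 4, 6, 7, 2, 8, 3, 7, 4, 10, 7, 2, 4, 0, 0, 0, 0, 0]
now [0.5076 0.3059 0.1765] yaw 30.67 t 40.775 q [20. 29. 72.  0. 79. 79.] w 0.0387
twist deg -156.53 units -0.8696 | travel/100mm (after twist) [ 0.639 -2.342  0.765]
```

Call:
{"api": "step_arm", "payload": {"fingers": [0.1, 0.1, 0.1, 0.1, 0.1, 0.1, 0.1, 0.1], "travel": [[0, 0, 0], [0, 0, 0], [0, 0, 0], [0, 0, 0], [0, 0, 0], [0, 0, 0], [0, 0, 0], [0, 0, 0]], "twist": [-0.0545, -0.0545, -0.0545, -0.0545, -0.0545, -0.0545, -0.0545, -0.0545]}}

```text
time_s: 41.78
position: [0.5077, 0.3059, 0.1771]
tool_rot: [[-0.333, 0.943, -0.002], [0.943, 0.333, -0.001], [0.0, -0.002, -1.0]]
ft_force: [0.1, 0.1, 0.7]
grip_width: 0.0382
gripper_force: 0.0
```

Call:
{"api": "step_arm", "payload": {"fingers": [0.1, 0.1, 0.1, 0.1, 0.1, 0.1, 0.1, 0.1, 0.1], "travel": [[0, 0, 0], [0, 0, 0], [0, 0, 0], [0, 0, 0], [0, 0, 0], [0, 0, 0], [0, 0, 0], [0, 0, 0], [0, 0, 0]], "twist": [-0.0545, -0.0545, -0.0545, -0.0545, -0.0545, -0.0545, -0.0545, -0.0545, 0]}}

```text
time_s: 42.9
position: [0.5078, 0.3059, 0.1772]
tool_rot: [[-0.991, -0.131, -0.001], [-0.131, 0.991, -0.0], [0.001, -0.0, -1.0]]
ft_force: [0.7, 0.4, -0.3]
grip_width: 0.0383
gripper_force: 0.0
```

```bash
python3 plan.py 0.4742 0.065 0.05 187.3
```

```text
now [0.5078 0.3059 0.1772] yaw -172.46 t 42.9 q [ 20.  29.  72.  -0.  79. -78.] w 0.0383
twist deg 0.24 units 0.0013 | travel/100mm (after twist) [ 0.639 -2.347  1.272]
```

Call:
{"api": "step_arm", "payload": {"fingers": [0.1, 0.1, 0.1, 0.1, 0.1, 0.1, 0.1, 0.1, 0.1, 0.1], "travel": [[0.128, -0.47, 0], [0.128, -0.47, 0], [0.128, -0.47, 0], [0.128, -0.47, 0], [0.128, -0.467, 0], [0, 0, 0.4], [0, 0, 0.4], [0, 0, 0.2], [0, 0, 0], [0, 0, 0]], "twist": [0.001, 0, 0, 0, 0, 0, 0, 0, 0, 0]}}

```text
time_s: 44.15
position: [0.4755, 0.0649, 0.0787]
tool_rot: [[-0.992, -0.128, 0.001], [-0.128, 0.992, -0.0], [-0.001, -0.0, -1.0]]
ft_force: [-0.3, -0.3, -0.5]
grip_width: 0.0383
gripper_force: 0.0
```

```bash
python3 plan.py 0.4742 0.065 0.001 187.3;python3 - <<'E'
from h import *
im,d=optics.get_image("scene"); P=pts("scene",d)
c,yw,dz,k,e,h=cylfit(P,np.array((.471,.063)),np.radians(8),.006,.009,.009); print(np.round(c,4),round(yw,1),round(dz,4),k,np.round(e,3),h.tolist())
E
```

```text
now [0.4755 0.0649 0.0787] yaw -172.64 t 44.15 q [  -6.   25.   98.    0.   56. -104.] w 0.0383
twist deg 0.06 units 0.0003 | travel/100mm (after twist) [0.013 0.002 0.777]
[0.471  0.0632] 8.5 -0.0007 102 [-0.059  0.057] [0, 0, 0, 0, 1, 4, 3, 4, 5, 11, 10, 8, 4, 5, 7, 6, 4, 5, 7, 5, 6, 7, 4, 7, 4, 5, 5, 4, 4, 5, 8, 7, 8, 1, 4, 0, 0, 0, 0, 0]
```

Call:
{"api": "step_arm", "payload": {"fingers": [0.1, 0.1, 0.1, 0.1, 0.9, 0.9, 0.9, 0.9, 0.9, 0.9], "travel": [[0.012, 0, 0.4], [0, 0, 0.25], [0, 0, 0.12], [0, 0, 0.01], [0, 0, 0], [0, 0, 0], [0, 0, 0], [0, 0, 0], [0, 0, 0], [0, 0, 0]], "twist": [0, 0, 0, 0, 0, 0, 0, 0, 0, 0], "force": 60}}

```text
time_s: 45.45
position: [0.4744, 0.0648, 0.0011]
tool_rot: [[-0.992, -0.129, 0.002], [-0.129, 0.992, -0.0], [-0.002, -0.0, -1.0]]
ft_force: [-1.3, 0.8, 6.2]
grip_width: 0.0092
gripper_force: 58.7
```

Call:
{"api": "step_arm", "payload": {"fingers": [0.9, 0.9, 0.9, 0.9, 0.9, 0.9], "travel": [[0, 0, -0.1], [0, 0, -0.3], [0, 0, -0.5], [0, 0, -0.5], [0, 0, 0], [0, 0, 0]], "twist": [0, 0, 0, 0, 0, 0]}}

```text
time_s: 46.2
position: [0.4734, 0.0649, 0.1399]
tool_rot: [[-0.992, -0.13, -0.0], [-0.13, 0.992, 0.0], [0.0, 0.0, -1.0]]
ft_force: [-0.1, -0.5, -0.7]
grip_width: 0.0094
gripper_force: 58.6
```

Call:
{"api": "step_arm", "payload": {"fingers": [0.9, 0.9, 0.9, 0.9, 0.9, 0.9, 0.9, 0.9], "travel": [[0, 0, 0], [0, 0, 0], [0, 0, 0], [0, 0, 0], [0, 0, 0], [0, 0, 0], [0, 0, 0], [0, 0, 0]], "twist": [0.0545, 0.0545, 0.0545, 0.0545, 0.0545, 0.0545, 0.0545, 0.0545]}}

```text
time_s: 47.2
position: [0.4731, 0.0649, 0.1386]
tool_rot: [[-0.32, 0.948, -0.003], [0.948, 0.32, 0.0], [0.001, -0.003, -1.0]]
ft_force: [-0.6, 0.0, 0.3]
grip_width: 0.0098
gripper_force: 58.6
```

Call:
{"api": "step_arm", "payload": {"fingers": [0.9, 0.9, 0.9, 0.9, 0.9, 0.9, 0.9, 0.9, 0.9], "travel": [[0, 0, 0], [0, 0, 0], [0, 0, 0], [0, 0, 0], [0, 0, 0], [0, 0, 0], [0, 0, 0], [0, 0, 0], [0, 0, 0]], "twist": [0.0545, 0.0545, 0.0545, 0.0545, 0.0545, 0.0545, 0.0545, 0.0545, 0]}}

```text
time_s: 48.32
position: [0.4732, 0.0649, 0.1389]
tool_rot: [[0.861, 0.509, -0.003], [0.509, -0.861, 0.0], [-0.002, -0.002, -1.0]]
ft_force: [-0.2, 0.3, -0.4]
grip_width: 0.0095
gripper_force: 58.6
```

```bash
python3 plan.py 0.5648 0.2370 0.13 30.7; python3 -c "
from inhand import *
inhand('scene',r=.006,nr=.009,off=.006)"
```

```text
now [0.4732 0.0649 0.1389] yaw 30.57 t 48.325 q [-6. 20. 94. -0. 66. 53.] w 0.0095
twist deg -0.13 units -0.0007 | travel/100mm (after twist) [ 1.666 -1.013  0.089]
scene lateral(+left of toolx) -0.0015 up 0.0016 slope deg -1.2 n 46 rms 0.001 extent [-0.0544  0.0597] [0, 0, 0, 1, 7, 7, 23, 12, 7, 5, 4, 7, 6, 5, 8, 25, 7, 4, 0, 0, 0, 0, 0, 1, 3, 6, 3, 18, 6, 5, 0, 5, 6, 1, 1, 0]
```

Call:
{"api": "step_arm", "payload": {"fingers": [0.9, 0.9, 0.9, 0.9, 0.9, 0.9, 0.9, 0.9], "travel": [[0.42, -0.253, 0], [0.42, -0.253, 0], [0.42, -0.253, 0], [0.42, -0.253, 0], [0, 0, 0.2], [0, 0, 0.1], [0, 0, 0], [0, 0, 0]], "twist": [0, 0, 0, 0, 0, 0, 0, 0]}}

```text
time_s: 49.38
position: [0.5675, 0.2368, 0.1107]
tool_rot: [[0.862, 0.507, 0.001], [0.507, -0.862, 0.0], [0.001, 0.0, -1.0]]
ft_force: [-0.3, 0.4, -0.3]
grip_width: 0.0096
gripper_force: 58.6
```

```bash
python3 plan.py 0.5669 0.2383 0.064 30.7; python3 -c "
from inhand import *
inhand('scene',r=.006,nr=.009,off=.008)"
```

```text
now [0.5675 0.2368 0.1107] yaw 30.48 t 49.375 q [12. 34. 74. -0. 72. 71.] w 0.0096
twist deg -0.22 units -0.0012 | travel/100mm (after twist) [ 0.002 -0.016  0.467]
scene lateral(+left of toolx) -0.0021 up -0.0007 slope deg -1.0 n 31 rms 0.0015 extent [-0.054   0.0622] [0, 0, 0, 1, 5, 7, 15, 9, 4, 3, 4, 3, 6, 3, 5, 17, 8, 3, 0, 1, 0, 0, 0, 0, 4, 1, 4, 12, 7, 2, 1, 3, 3, 2, 1, 0]
```

Call:
{"api": "step_arm", "payload": {"fingers": [0.9, 0.9, 0.9, 0.9, 0.9, 0.9], "travel": [[0, -0.016, 0.2], [0, 0, 0.15], [0, 0, 0.07], [0, 0, 0.05], [0, 0, 0], [0, 0, 0]], "twist": [-0.001, 0, 0, 0, 0, 0]}}

```text
time_s: 50.18
position: [0.5667, 0.2387, 0.0635]
tool_rot: [[0.86, 0.51, 0.001], [0.51, -0.86, 0.0], [0.001, 0.0, -1.0]]
ft_force: [-0.1, 0.4, 0.6]
grip_width: 0.0094
gripper_force: 58.6
```

Call:
{"api": "step_arm", "payload": {"fingers": [0.9, 0.9, 0.9], "travel": [[0, 0, 0.03], [0, 0, 0.03], [0, 0, 0]], "twist": [0, 0, 0]}}

```text
time_s: 50.55
position: [0.5669, 0.2385, 0.0574]
tool_rot: [[0.86, 0.51, 0.001], [0.51, -0.86, -0.0], [0.001, 0.001, -1.0]]
ft_force: [0.5, -1.6, 2.7]
grip_width: 0.0097
gripper_force: 59.0
```

Well centred; press (seated TCP ≈ 0.048).

Call:
{"api": "step_arm", "payload": {"fingers": [0.9, 0.9, 0.9, 0.9], "travel": [[0, 0, 0.04], [0, 0, 0.04], [0, 0, 0.03], [0, 0, 0]], "twist": [0, 0, 0, 0]}}

```text
time_s: 51.05
position: [0.5676, 0.2389, 0.0478]
tool_rot: [[0.86, 0.51, 0.004], [0.51, -0.86, 0.001], [0.004, 0.001, -1.0]]
ft_force: [-0.6, -0.7, 13.3]
grip_width: 0.0095
gripper_force: 60.2
```

Call:
{"api": "step_arm", "payload": {"fingers": [0.9, 0.9], "travel": [[0, 0, 0.02], [0, 0, 0]], "twist": [0, 0]}}

```text
time_s: 51.3
position: [0.5677, 0.239, 0.0476]
tool_rot: [[0.86, 0.51, 0.005], [0.51, -0.86, 0.001], [0.005, 0.002, -1.0]]
ft_force: [-5.8, -1.0, 27.3]
grip_width: 0.0097
gripper_force: 61.6
```

Call:
{"api": "step_arm", "payload": {"fingers": [0.4, 0.4, 0.4, 0.4, 0.4, 0, -0.3, -0.3], "travel": [[0, 0, 0], [0, 0, 0], [0, 0, -0.1], [0, 0, -0.3], [0, 0, -0.5], [0, 0, -0.3], [0, 0, 0], [0, 0, 0]], "twist": [0, 0, 0, 0, 0, 0, 0, 0]}}

```text
time_s: 52.3
position: [0.566, 0.2385, 0.1633]
tool_rot: [[0.86, 0.51, -0.002], [0.51, -0.86, -0.0], [-0.001, -0.0, -1.0]]
ft_force: [0.3, 0.6, 0.3]
grip_width: 0.0556
gripper_force: 0.0
```

```bash
python3 prof.py scene .5654 .2353; python3 - <<'E'
from h import *
for cam in("top","scene"):
    im,d=optics.get_image(cam); P=pts(cam,d)
    for q in("flanged_1","plain_1","thin_1","thick_1"):
        for r in models.trace(cam,q):
            p=P[r["mask"]]; p=p[~np.isnan(p[:,0])]; h=p[p[:,2]>.012]
            if len(h)<8: continue
            # circle fit to upper pts by min enclosing circle
            (x,y),R=cv2.minEnclosingCircle((h[:,:2]*1000).astype(np.float32)); print(cam,q,round(r["confidence"],2),np.round(r["point"]),len(p),"circ",round(x,1),round(y,1),round(R,1),"zmax",h[:,2].max().round(3))
E
python3 plan.py 0.634 -0.033 0.17 30
```

```text
-51 5 zmax 58.4 zmed 57.1 t@top 0.6
-45 9 zmax 63.0 zmed 56.9 t@top 0.4
-39 16 zmax 65.7 zmed 58.9 t@top 0.6
-33 14 zmax 64.0 zmed 34.2 t@top -5.8
-27 20 zmax 65.0 zmed 54.2 t@top 4.4
-21 9 zmax 61.7 zmed 47.9 t@top -0.8
-15 6 zmax 61.2 zmed 56.8 t@top -3.3
-9 6 zmax 63.4 zmed 60.5 t@top -2.4
-3 4 zmax 62.6 zmed 58.9 t@top -0.8
3 6 zmax 61.6 zmed 56.6 t@top -0.5
9 6 zmax 61.0 zmed 58.0 t@top -0.8
15 5 zmax 62.2 zmed 56.5 t@top -1.5
21 7 zmax 61.7 zmed 37.6 t@top -4.1
27 27 zmax 63.4 zmed 45.4 t@top 0.7
33 14 zmax 66.9 zmed 56.3 t@top -1.0
39 9 zmax 64.5 zmed 59.1 t@top 0.2
45 11 zmax 65.0 zmed 61.3 t@top -2.7
51 3 zmax 59.7 zmed 57.3 t@top -5.9
57 4 zmax 61.2 zmed 58.1 t@top -3.5
63 5 zmax 59.6 zmed 57.7 t@top -3.9
top flanged_1 0.45 [293. 192.] 139 circ 631.2 -26.0 20.2 zmax 0.036
top thin_1 0.68 [292. 190.] 113 circ 631.2 -26.0 20.2 zmax 0.036
top thick_1 0.49 [149. 232.] 33 circ 511.2 422.8 13.6 zmax 0.074
scene flanged_1 0.6 [344. 265.] 261 circ 654.1 -222.6 19.5 zmax 0.034
scene flanged_1 0.55 [297. 228.] 203 circ 634.2 -31.0 18.3 zmax 0.034
scene flanged_1 0.38 [232. 174.] 132 
[... 239 characters left out ...]
ne plain_1 0.45 [218. 185.] 1409 circ 519.7 308.3 115.9 zmax 0.07
scene thin_1 0.69 [222. 176.] 45 circ 567.7 233.5 52.4 zmax 0.065
scene thin_1 0.61 [213. 170.] 115 circ 524.3 323.4 59.1 zmax 0.069
scene thick_1 0.64 [242. 242.] 135 circ 475.0 -22.5 16.7 zmax 0.02
scene thick_1 0.63 [203. 163.] 189 circ 504.1 350.1 61.3 zmax 0.073
scene thick_1 0.47 [186. 160.] 196 circ 478.2 393.8 59.6 zmax 0.073
scene thick_1 0.19 [350. 226.] 382 circ 761.3 -85.1 23.4 zmax 0.014
scene thick_1 0.17 [216. 183.] 1606 circ 519.7 308.3 115.9 zmax 0.07
now [0.5665 0.2386 0.164 ] yaw 30.67 t 52.85 q [12. 31. 70.  0. 79. 71.] w 0.0553
twist deg 0.67 units 0.0037 | travel/100mm (after twist) [-0.773  2.69  -0.06 ]
```

Call:
{"api": "step_arm", "payload": {"fingers": [-0.3, -0.3, -0.3, -0.3, -0.3, -0.3], "travel": [[0, 0, 0], [0, 0, 0], [0, 0, 0], [0, 0, 0], [0, 0, 0], [0, 0, 0]], "twist": [0.0426, 0.0426, 0.0426, 0.0426, 0, 0]}}

```text
time_s: 53.6
position: [0.5665, 0.2387, 0.164]
tool_rot: [[1.0, 0.002, 0.0], [0.002, -1.0, -0.0], [0.0, 0.0, -1.0]]
ft_force: [-0.6, 0.1, -0.4]
grip_width: 0.0554
gripper_force: 0.0
```

```bash
python3 plan.py 0.633 -0.030 0.015 0
```

```text
now [0.5665 0.2387 0.164 ] yaw 0.14 t 53.6 q [ 12.  31.  70.  -0.  79. 102.] w 0.0554
twist deg 0.14 units 0.0008 | travel/100mm (after twist) [0.665 2.687 1.49 ]
```

Call:
{"api": "step_arm", "payload": {"fingers": [-0.3, -0.3, -0.3, -0.3, -0.3, -0.3, -0.3, -0.3, -0.3, -0.3], "travel": [[0.111, 0.448, 0], [0.111, 0.448, 0], [0.111, 0.448, 0], [0.111, 0.448, 0], [0.111, 0.448, 0], [0.11, 0.447, 0], [0, 0, 0.5], [0, 0, 0.5], [0, 0, 0], [0, 0, 0]], "twist": [0.001, 0, 0, 0, 0, 0, 0, 0, 0, 0]}}

```text
time_s: 54.85
position: [0.6333, -0.0304, 0.0661]
tool_rot: [[1.0, -0.002, 0.003], [-0.002, -1.0, -0.001], [0.003, 0.001, -1.0]]
ft_force: [0.0, -0.8, 0.8]
grip_width: 0.0553
gripper_force: 0.0
```

```bash
python3 plan.py 0.633 -0.030 0.015 0; python3 - <<'E'
from h import *
im,d=optics.get_image("scene"); P=pts("scene",d)
for r in models.trace("scene","flanged_1"):
    p=P[r["mask"]]; p=p[~np.isnan(p[:,0])]; h=p[(p[:,2]>.012)&(p[:,2]<.04)]
    if len(h)>8: print(round(r["confidence"],2),cv2.minEnclosingCircle((h[:,:2]*1000).astype(np.float32)))
E
```

```text
now [ 0.6333 -0.0304  0.0661] yaw -0.13 t 54.85 q [-13.  39.  73.   0.  68.  77.] w 0.0553
twist deg -0.13 units -0.0007 | travel/100mm (after twist) [-0.003 -0.004  0.511]
0.78 ((635.1311645507812, -32.10973358154297), 17.4217586517334)
0.61 ((654.2977294921875, -222.09762573242188), 19.40979766845703)
```

Call:
{"api": "step_arm", "payload": {"fingers": [-0.3, -0.3, -0.3, 0.6, 0.6, 0.6, 0.6, 0.6], "travel": [[0, 0, 0.3], [0, 0, 0.21], [0, 0, 0], [0, 0, 0], [0, 0, 0], [0, 0, 0], [0, 0, 0], [0, 0, 0]], "twist": [0, 0, 0, 0, 0, 0, 0, 0]}}

```text
time_s: 55.95
position: [0.6332, -0.0303, 0.0152]
tool_rot: [[1.0, -0.003, 0.003], [-0.003, -1.0, -0.001], [0.003, 0.001, -1.0]]
ft_force: [-0.5, 0.2, 6.0]
grip_width: 0.0264
gripper_force: 59.2
```

Call:
{"api": "step_arm", "payload": {"fingers": [0.6, 0.6, 0.6, 0.6, 0.6, 0.6], "travel": [[0, 0, -0.2], [0, 0, -0.5], [0, 0, -0.5], [0, 0, -0.2], [0, 0, 0], [0, 0, 0]], "twist": [0, 0, 0, 0, 0, 0]}}

```text
time_s: 56.7
position: [0.6317, -0.0301, 0.1521]
tool_rot: [[1.0, -0.003, -0.002], [-0.003, -1.0, 0.0], [-0.002, -0.0, -1.0]]
ft_force: [0.0, 0.5, -1.3]
grip_width: 0.0265
gripper_force: 59.4
```

Call:
{"api": "step_arm", "payload": {"fingers": [0.6, 0.6, 0.6, 0.6, 0.6, 0.6, 0.6, 0.6, 0.6, 0.6], "travel": [[-0.033, 0.465, 0], [-0.033, 0.465, 0], [-0.033, 0.465, 0], [-0.033, 0.465, 0], [-0.033, 0.465, 0], [-0.033, 0.465, 0], [-0.033, 0.465, 0], [-0.033, 0.465, 0], [0, 0, 0], [0, 0, 0]], "twist": [0, 0, 0, 0, 0, 0, 0, 0, 0, 0]}}

```text
time_s: 57.95
position: [0.6044, -0.4015, 0.1516]
tool_rot: [[1.0, -0.003, -0.002], [-0.003, -1.0, 0.002], [-0.002, -0.002, -1.0]]
ft_force: [0.3, 0.6, -1.0]
grip_width: 0.0266
gripper_force: 59.5
```

Call:
{"api": "step_arm", "payload": {"fingers": [0.6, 0.6, 0.6, 0.6, 0, 0, 0, 0], "travel": [[0, 0, 0.5], [0, 0, 0.5], [0, 0, 0.15], [0, 0, 0], [0, 0, 0], [0, 0, 0], [0, 0, 0], [0, 0, -0.2]], "twist": [0, 0, 0, 0, 0, 0, 0, 0]}}

```text
time_s: 58.95
position: [0.6041, -0.4017, 0.0571]
tool_rot: [[1.0, -0.003, -0.002], [-0.003, -1.0, 0.002], [-0.002, -0.002, -1.0]]
ft_force: [0.1, 0.3, -0.1]
grip_width: 0.043
gripper_force: 0.0
```

Call:
{"api": "step_arm", "payload": {"fingers": [-0.2, -0.3, -0.3, -0.3], "travel": [[0, 0, -0.5], [0, 0, -0.5], [0, 0, 0], [0, 0, 0]], "twist": [0, 0, 0, 0]}}

```text
time_s: 59.45
position: [0.6043, -0.4019, 0.1574]
tool_rot: [[1.0, -0.003, -0.001], [-0.003, -1.0, 0.001], [-0.001, -0.001, -1.0]]
ft_force: [-1.1, -0.3, -0.1]
grip_width: 0.0562
gripper_force: 0.0
```

```bash
python3 plan.py 0.6545 -0.221 0.015 0; python3 - <<'E'
from h import *
for cam in ("top","scene"):
  im,d=optics.get_image(cam); P=pts(cam,d)
  for q in("flanged_1","plain_1"):
   for r in models.trace(cam,q):
    p=P[r["mask"]]; p=p[~np.isnan(p[:,0])]; h=p[(p[:,2]>.012)&(p[:,2]<.04)]
    if len(h)>8: print(cam,q,round(r["confidence"],2),np.round(cv2.minEnclosingCircle((h[:,:2]*1000).astype(np.float32))[0]),len(h))
E
```

```text
now [ 0.6043 -0.4019  0.1574] yaw -0.19 t 59.45 q [-43.  43.  48.   0.  89.  47.] w 0.0562
twist deg -0.19 units -0.0011 | travel/100mm (after twist) [ 0.502 -1.809  1.424]
top flanged_1 0.57 [ 653. -217.] 75
scene flanged_1 0.77 [ 607. -404.] 351
scene flanged_1 0.73 [ 656. -223.] 180
scene plain_1 0.68 [476. -21.] 90
scene plain_1 0.55 [ 440. -228.] 149
```

Bush A is in the bin at (0.607, -0.404). Next flanged B at (0.654, -0.220).

Call:
{"api": "step_arm", "payload": {"fingers": [-0.3, -0.3, -0.3, -0.3, -0.3, -0.3, -0.3, -0.3, -0.3, -0.3], "travel": [[0.125, -0.452, 0], [0.125, -0.452, 0], [0.125, -0.452, 0], [0.125, -0.453, 0], [0, 0, 0], [0, 0, 0.5], [0, 0, 0.5], [0, 0, 0.3], [0, 0, 0.12], [0, 0, 0]], "twist": [0, 0, 0, 0, 0, 0, 0, 0, 0, 0]}}

```text
time_s: 61.0
position: [0.6552, -0.2221, 0.016]
tool_rot: [[1.0, -0.004, -0.0], [-0.004, -1.0, 0.0], [-0.0, -0.0, -1.0]]
ft_force: [0.2, -0.2, 0.4]
grip_width: 0.0555
gripper_force: 0.0
```

Call:
{"api": "step_arm", "payload": {"fingers": [0.6, 0.6, 0.6, 0.6, 0.6, 0.6, 0.6, 0.6, 0.6, 0.6], "travel": [[0, 0, 0], [0, 0, 0], [0, 0, 0], [0, 0, 0], [0, 0, 0], [0, 0, -0.2], [0, 0, -0.5], [0, 0, -0.5], [0, 0, -0.2], [0, 0, 0]], "twist": [0, 0, 0, 0, 0, 0, 0, 0, 0, 0]}}

```text
time_s: 62.25
position: [0.6557, -0.2216, 0.158]
tool_rot: [[1.0, -0.003, 0.003], [-0.003, -1.0, -0.002], [0.003, 0.002, -1.0]]
ft_force: [-0.1, -1.1, -2.1]
grip_width: 0.0262
gripper_force: 59.5
```

```bash
python3 plan.py 0.540 -0.402 0.035 0
```

```text
now [ 0.6557 -0.2216  0.158 ] yaw -0.18 t 62.25 q [-28.  39.  55.  -0.  85.  62.] w 0.0262
twist deg -0.18 units -0.001 | travel/100mm (after twist) [-1.157  1.804  1.23 ]
```

Call:
{"api": "step_arm", "payload": {"fingers": [0.6, 0.6, 0.6, 0.6, 0.6, 0.6, 0.6, 0.6, 0.6, 0.6], "travel": [[-0.231, 0.361, 0], [-0.231, 0.361, 0], [-0.231, 0.361, 0], [-0.231, 0.361, 0], [-0.231, 0.361, 0], [0, 0, 0], [0, 0, 0.5], [0, 0, 0.5], [0, 0, 0.2], [0, 0, 0]], "twist": [0, 0, 0, 0, 0, 0, 0, 0, 0, 0]}}

```text
time_s: 63.5
position: [0.5387, -0.3998, 0.0335]
tool_rot: [[1.0, -0.002, -0.003], [-0.002, -1.0, 0.004], [-0.003, -0.004, -1.0]]
ft_force: [0.1, 0.4, -0.1]
grip_width: 0.0265
gripper_force: 59.5
```

Call:
{"api": "step_arm", "payload": {"fingers": [0, 0, 0, 0, -0.2, -0.3, -0.3, -0.3], "travel": [[0, 0, 0], [0, 0, 0], [0, 0, 0], [0, 0, -0.2], [0, 0, -0.5], [0, 0, -0.5], [0, 0, 0], [0, 0, 0]], "twist": [0, 0, 0, 0, 0, 0, 0, 0]}}

```text
time_s: 64.5
position: [0.5389, -0.4013, 0.1556]
tool_rot: [[1.0, -0.003, -0.0], [-0.003, -1.0, 0.001], [-0.0, -0.001, -1.0]]
ft_force: [-1.0, -0.7, -0.3]
grip_width: 0.0555
gripper_force: 0.0
```

```bash
python3 plan.py 0.440 -0.2265 0.004 0; python3 - <<'E'
from h import *
for cam in ("scene",):
  im,d=optics.get_image(cam); P=pts(cam,d)
  for q in("flanged_1","plain_1","dish","bin"):
   for r in models.trace(cam,q):
    p=P[r["mask"]]; p=p[~np.isnan(p[:,0])]; h=p[(p[:,2]>.012)&(p[:,2]<.06)]
    if len(h)>8: print(cam,q,round(r["confidence"],2),np.round(r["point"]),cv2.minEnclosingCircle((h[:,:2]*1000).astype(np.float32)),len(h))
cv2.imwrite("pics/g.png",im)
E
```

```text
now [ 0.5389 -0.4013  0.1556] yaw -0.19 t 64.5 q [-47.  37.  60.   0.  83.  43.] w 0.0555
twist deg -0.19 units -0.001 | travel/100mm (after twist) [-0.989 -1.748  1.516]
scene flanged_1 0.97 [351. 341.] ((540.2880859375, -402.4494323730469), 20.239120483398438) 374
scene flanged_1 0.9 [380. 326.] ((607.5374145507812, -403.8624572753906), 19.883831024169922) 349
scene flanged_1 0.47 [190. 164.] ((481.03948974609375, 387.6852111816406), 59.140079498291016) 68
scene plain_1 0.74 [264. 299.] ((440.50457763671875, -228.5547637939453), 17.222822189331055) 151
scene plain_1 0.41 [246. 244.] ((475.3630065917969, -22.37421417236328), 16.76407814025879) 86
scene dish 0.78 [276. 347.] ((398.9561462402344, -360.0665283203125), 67.75276947021484) 1171
scene dish 0.67 [352. 340.] ((540.2880859375, -402.4494323730469), 20.239120483398438) 375
scene dish 0.49 [218. 184.] ((524.3050537109375, 314.72406005859375), 120.41539001464844) 894
scene dish 0.47 [200. 163.] ((503.40087890625, 355.0447692871094), 61.42816162109375) 103
scene bin 0.89 [366. 326.] ((574.2568969726562, -399.3092956542969), 97.02363586425781) 2754
```

View pics/g.png

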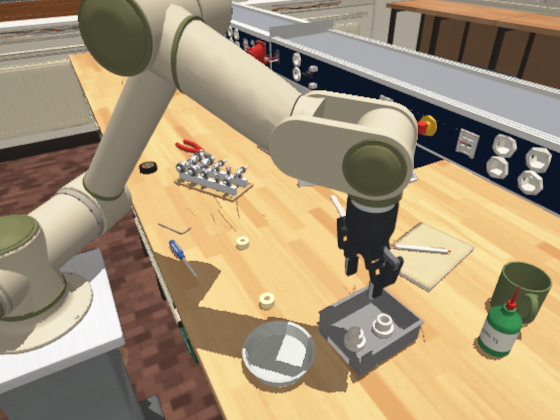

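Call:
{"api": "step_arm", "payload": {"fingers": [-0.3, -0.3, -0.3, -0.3, -0.3, -0.3, -0.3, -0.3, -0.3, -0.3], "travel": [[-0.247, -0.437, 0], [-0.247, -0.437, 0], [-0.247, -0.437, 0], [-0.247, -0.437, 0], [0, 0, 0], [0, 0, 0.5], [0, 0, 0.5], [0, 0, 0.35], [0, 0, 0.16], [0, 0, 0]], "twist": [0, 0, 0, 0, 0, 0, 0, 0, 0, 0]}}

```text
time_s: 66.0
position: [0.4409, -0.2269, 0.0038]
tool_rot: [[1.0, -0.004, -0.002], [-0.004, -1.0, 0.001], [-0.002, -0.001, -1.0]]
ft_force: [-0.6, -0.1, 0.3]
grip_width: 0.0553
gripper_force: 0.0
```

Call:
{"api": "step_arm", "payload": {"fingers": [0.5, 0.5, 0.5, 0.5, 0.5, 0.5, 0.5, 0.5, 0.5, 0.5], "travel": [[0, 0, 0], [0, 0, 0], [0, 0, 0], [0, 0, 0], [0, 0, 0], [0, 0, -0.2], [0, 0, -0.5], [0, 0, -0.4], [0, 0, 0], [0, 0, 0]], "twist": [0, 0, 0, 0, 0, 0, 0, 0, 0, 0]}}

```text
time_s: 67.25
position: [0.4406, -0.2261, 0.1145]
tool_rot: [[1.0, -0.003, -0.001], [-0.003, -1.0, 0.001], [-0.001, -0.001, -1.0]]
ft_force: [0.1, 0.0, -1.2]
grip_width: 0.0292
gripper_force: 59.7
```

```bash
python3 plan.py 0.424 -0.360 0.025 0
```

```text
now [ 0.4406 -0.2261  0.1145] yaw -0.18 t 67.25 q [-41.  24.  93.   0.  63.  49.] w 0.0292
twist deg -0.18 units -0.001 | travel/100mm (after twist) [-0.166  1.339  0.895]
```

Call:
{"api": "step_arm", "payload": {"fingers": [0.5, 0.5, 0.5, 0.5, 0.5, 0.5, 0.5, 0.5], "travel": [[-0.055, 0.446, 0], [-0.055, 0.446, 0], [-0.055, 0.446, 0], [0, 0, 0], [0, 0, 0.4], [0, 0, 0.3], [0, 0, 0.18], [0, 0, 0]], "twist": [0, 0, 0, 0, 0, 0, 0, 0]}}

```text
time_s: 68.25
position: [0.4233, -0.3585, 0.0252]
tool_rot: [[1.0, -0.003, -0.003], [-0.003, -1.0, 0.004], [-0.003, -0.004, -1.0]]
ft_force: [0.3, 0.2, -0.9]
grip_width: 0.029
gripper_force: 59.8
```

Call:
{"api": "step_arm", "payload": {"fingers": [0.1, 0.1, 0.1, 0, -0.2, -0.3, -0.3, -0.3], "travel": [[0, 0, 0], [0, 0, 0], [0, 0, 0], [0, 0, -0.2], [0, 0, -0.5], [0, 0, -0.5], [0, 0, 0], [0, 0, 0]], "twist": [0, 0, 0, 0, 0, 0, 0, 0]}}

```text
time_s: 69.25
position: [0.4237, -0.3599, 0.1467]
tool_rot: [[1.0, -0.003, -0.0], [-0.003, -1.0, 0.0], [-0.0, -0.0, -1.0]]
ft_force: [-0.3, 0.2, -1.1]
grip_width: 0.0553
gripper_force: 0.0
```

```bash
python3 plan.py 0.4755 -0.021 0.004 0
```

```text
now [ 0.4237 -0.3599  0.1467] yaw -0.18 t 69.25 q [-53.  27.  81.  -0.  72.  38.] w 0.0553
twist deg -0.18 units -0.001 | travel/100mm (after twist) [ 0.518 -3.389  1.427]
```

Call:
{"api": "step_arm", "payload": {"fingers": [-0.3, -0.3, -0.3, -0.3, -0.3, -0.3, -0.3, -0.3, -0.3, -0.3], "travel": [[0.065, -0.424, 0], [0.065, -0.424, 0], [0.065, -0.424, 0], [0.065, -0.424, 0], [0.065, -0.424, 0], [0.065, -0.423, 0], [0.064, -0.423, 0], [0.064, -0.423, 0], [0, 0, 0], [0, 0, 0]], "twist": [0, 0, 0, 0, 0, 0, 0, 0, 0, 0]}}

```text
time_s: 70.5
position: [0.4765, -0.0216, 0.1462]
tool_rot: [[1.0, -0.003, -0.002], [-0.003, -1.0, 0.0], [-0.002, -0.0, -1.0]]
ft_force: [-0.8, -0.0, -0.6]
grip_width: 0.0554
gripper_force: 0.0
```

Call:
{"api": "step_arm", "payload": {"fingers": [-0.3, -0.3, -0.3, -0.3, -0.3, 0.5, 0.5, 0.5, 0.5, 0.5], "travel": [[0, 0, 0.5], [0, 0, 0.5], [0, 0, 0.27], [0, 0, 0.15], [0, 0, 0], [0, 0, 0], [0, 0, 0], [0, 0, 0], [0, 0, 0], [0, 0, 0]], "twist": [0, 0, 0, 0, 0, 0, 0, 0, 0, 0]}}

```text
time_s: 71.75
position: [0.4772, -0.0219, 0.006]
tool_rot: [[1.0, -0.003, 0.002], [-0.003, -1.0, -0.001], [0.002, 0.001, -1.0]]
ft_force: [-2.4, -2.6, 5.9]
grip_width: 0.0288
gripper_force: 59.3
```

Call:
{"api": "step_arm", "payload": {"fingers": [0.5, 0.5, 0.5, 0.5, 0.5], "travel": [[0, 0, -0.2], [0, 0, -0.5], [0, 0, -0.5], [0, 0, 0], [0, 0, 0]], "twist": [0, 0, 0, 0, 0]}}

```text
time_s: 72.38
position: [0.4764, -0.0213, 0.1247]
tool_rot: [[1.0, -0.003, -0.0], [-0.003, -1.0, 0.0], [-0.0, -0.0, -1.0]]
ft_force: [-0.3, 0.1, -1.4]
grip_width: 0.0288
gripper_force: 59.7
```

```bash
python3 plan.py 0.374 -0.360 0.025 0
```

```text
now [ 0.4764 -0.0213  0.1247] yaw -0.19 t 72.375 q [-17.  21.  95.   0.  64.  73.] w 0.0288
twist deg -0.19 units -0.001 | travel/100mm (after twist) [-1.024  3.387  0.997]
```

Call:
{"api": "step_arm", "payload": {"fingers": [0.5, 0.5, 0.5, 0.5, 0.5, 0.5, 0.5, 0.5, 0.5, 0.5], "travel": [[-0.128, 0.423, 0], [-0.128, 0.423, 0], [-0.128, 0.423, 0], [-0.128, 0.423, 0], [-0.128, 0.423, 0], [-0.128, 0.423, 0], [-0.128, 0.424, 0], [-0.128, 0.425, 0], [0, 0, 0], [0, 0, 0]], "twist": [0, 0, 0, 0, 0, 0, 0, 0, 0, 0]}}

```text
time_s: 73.62
position: [0.3731, -0.3588, 0.1239]
tool_rot: [[1.0, -0.003, -0.001], [-0.003, -1.0, 0.003], [-0.001, -0.003, -1.0]]
ft_force: [0.1, 0.9, -1.4]
grip_width: 0.029
gripper_force: 59.8
```

Call:
{"api": "step_arm", "payload": {"fingers": [0.5, 0.5, 0.5, 0.5, 0.1, 0.1, 0.1], "travel": [[0, 0, 0.4], [0, 0, 0.4], [0, 0, 0.2], [0, 0, 0], [0, 0, 0], [0, 0, 0], [0, 0, 0]], "twist": [0, 0, 0, 0, 0, 0, 0]}}

```text
time_s: 74.5
position: [0.3736, -0.36, 0.0257]
tool_rot: [[1.0, -0.003, 0.001], [-0.003, -1.0, -0.001], [0.001, 0.001, -1.0]]
ft_force: [0.2, 0.3, 0.2]
grip_width: 0.0381
gripper_force: 0.0
```

Call:
{"api": "step_arm", "payload": {"fingers": [0.1, 0, 0, 0, 0, 0, 0, 0], "travel": [[0, 0, -0.2], [0, 0, -0.5], [0, 0, -0.5], [0, 0, -0.5], [-0.3, 0.4, 0], [-0.3, 0.4, 0], [-0.3, 0.4, 0], [0, 0, 0]], "twist": [0, 0, 0, 0, 0, 0, 0, 0]}}

```text
time_s: 75.5
position: [0.2809, -0.4817, 0.1949]
tool_rot: [[1.0, -0.007, -0.0], [-0.007, -1.0, -0.001], [-0.0, 0.001, -1.0]]
ft_force: [0.3, 0.0, -0.1]
grip_width: 0.0428
gripper_force: 0.0
```

```bash
python3 - <<'E'
from h import *
ims=[]
for cam in("top","scene"):
  im,d=optics.get_image(cam); P=pts(cam,d); ims.append(im)
  for q in("flanged_1","plain_1","thin_1","thick_1","caliper"):
   for r in models.trace(cam,q):
    p=P[r["mask"]]; p=p[~np.isnan(p[:,0])]
    if len(p)>8: print(cam,q,round(r["confidence"],2),np.round(r["point"]),np.round(np.median(p,0),3),len(p))
im,P=ims[1],P
for n,c,r,nr in(("1",(.4715,.3913),.01,.014),("2",(.4964,.3503),.01,.014),("3",(.5205,.3107),.006,.009),("5",(.5654,.2353),.006,.009)):
    try:
        c,yw,dz,k,e,h=cylfit(P,np.array(c),np.radians(30.7),r,.056,nr,.02); print(n,np.round(c,4),round(yw,1),round(dz,4),k,np.round(e,3))
    except Exception: print(n,"none")
cv2.imwrite("pics/z1.png",im)
cv2.imwrite("pics/z2.png",np.hstack([cv2.resize(ims[1][140:205,165:260],(400,274),interpolation=2),cv2.resize(ims[0][185:275,140:230],(274,274),interpolation=2)]))
E
```

```text
top flanged_1 0.64 [408. 217.] [ 0.537 -0.393  0.018] 127
top flanged_1 0.59 [407. 194.] [ 0.603 -0.398  0.025] 100
top plain_1 0.64 [400. 255.] [ 0.421 -0.359  0.021] 96
top plain_1 0.41 [402. 267.] [ 0.37  -0.358  0.021] 105
top thin_1 0.59 [186. 230.] [0.521 0.317 0.061] 95
top thin_1 0.5 [210. 213.] [0.569 0.242 0.061] 138
top thick_1 0.7 [173. 235.] [0.5   0.355 0.064] 261
top thick_1 0.57 [160. 244.] [0.469 0.395 0.064] 270
top caliper 0.95 [309. 152.] [ 0.769 -0.079  0.004] 404
top caliper 0.25 [210. 214.] [0.57  0.245 0.061] 138
scene flanged_1 0.75 [351. 336.] [ 0.535 -0.408  0.02 ] 437
scene flanged_1 0.56 [384. 326.] [ 0.601 -0.409  0.019] 440
scene plain_1 0.87 [290. 347.] [ 0.423 -0.364  0.022] 283
scene plain_1 0.6 [275. 363.] [ 0.38  -0.375  0.021] 72
scene caliper 0.91 [351. 227.] [ 0.771 -0.097  0.003] 522
scene caliper 0.39 [279. 350.] [ 0.412 -0.366  0.006] 2512
1 none
2 none
3 none
5 none
```

View pics/z1.png

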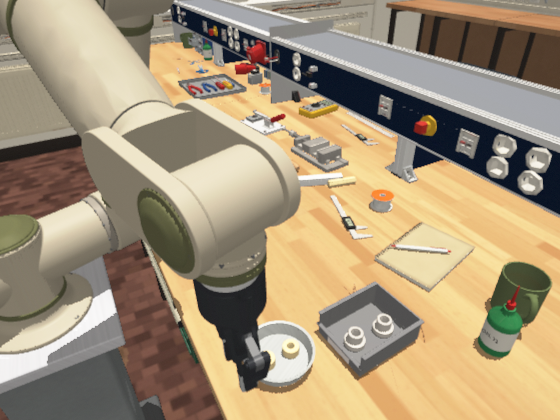

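View pics/z2.png

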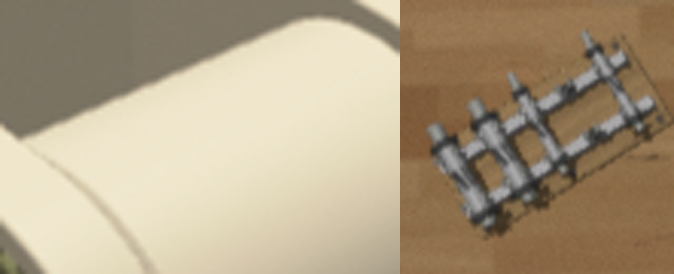

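```bash
python3 - <<'E'
from h import *
im,d=optics.get_image("top"); P=pts("top",d)
R=np.array([.5171,.3144])
a=np.radians(30.7);ex=np.array([np.cos(a),np.sin(a)]);ey=np.array([-ex[1],ex[0]])
for n,y,r,nr in((1,.092,.01,.014),(2,.044,.01,.014),(3,-.002,.006,.009),(5,-.09,.006,.009)):
    c,yw,dz,k,e,h=cylfit(P,R+ey*(y+.001),a,r,.056,nr,.02); o=c+ex*0
    print(n,"along",np.round((c-R)@ex,4),"lat",np.round((c-R)@ey-y,4),round(yw,1),"dz",round(dz,4),k,"origin along",np.round((e.sum())/2-.006+(c-R)@ex,4),h.tolist())
E
```

```text
1 along -0.0 lat 0.0016 28.5 dz 0.0002 86 origin along 0.0004 [0, 0, 0, 0, 0, 0, 3, 6, 13, 13, 12, 7, 14, 13, 8, 8, 9, 7, 8, 10, 10, 7, 8, 10, 8, 8, 13, 13, 8, 14, 14, 9, 5, 7, 5, 7, 4, 0, 0, 0]
2 along -0.0 lat 0.0015 31.8 dz 0.0005 82 origin along -0.0003 [0, 0, 0, 0, 0, 0, 4, 7, 12, 12, 9, 9, 14, 9, 9, 9, 8, 8, 8, 7, 9, 8, 8, 8, 9, 10, 12, 12, 8, 15, 12, 10, 6, 6, 6, 6, 4, 0, 0, 0]
3 along 0.0 lat 0.0019 27.9 dz 0.0014 48 origin along 0.0055 [0, 0, 0, 0, 0, 0, 0, 2, 3, 4, 9, 8, 8, 8, 7, 5, 6, 5, 4, 5, 4, 6, 2, 5, 5, 3, 11, 8, 4, 6, 4, 9, 9, 3, 3, 4, 4, 4, 0, 0]
5 along 0.0 lat 0.0011 26.9 dz 0.0015 48 origin along 0.0031 [0, 0, 0, 0, 0, 0, 0, 2, 3, 9, 8, 4, 9, 9, 5, 5, 5, 5, 5, 5, 4, 6, 5, 3, 5, 6, 9, 8, 5, 5, 8, 7, 2, 3, 4, 3, 3, 1, 0, 0]
```

```bash
python3 -c "
from rig import close_job
print(close_job())"
```

```text
the job is handed in; nothing more can be done
None
```

I handed in the job at about 76 s, and the last camera check showed everything in place: two thick and two thin gauges seated with the GO pin on the far side, both flanged bushes in the bin, both plain bushes in the dish, and the caliper unmoved; the thin gauge in station 3 sits about 5 mm forward of centre (9 mm allowed).

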